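Wipe the packing scale clear and zero it

ROBOT

A 7-joint arm with a two-finger parallel gripper is mounted at the origin on the work surface. World frame = base frame: x ahead of the robot, y to its left, z up, the work surface at z = 0. Lengths are in m, angles in rad, forces in N, time in s.
With the tool pointing down it reaches from about 0.425 to 0.925 m from the base axis. Payload 6.8 kg.
Tool frame: the origin (TCP) lies on the centre line of the jaws, within the pads' length; the fingertips stand 17 mm ahead of it and the grasp point (between the pads) lies 2 mm behind it; x points along the fingers, y is the direction in which the jaws open and shut, and the axes are right-handed (so a half turn about x gives the same grasp; the last joint's range is limited). The gripper opens to 85 mm and grips with 20 to 120 N. Pads are 22 mm wide; open, the fingers measure 114 mm over their backs; the gripper's body (76 mm by 85 mm) begins 54 mm behind the grasp point. The pads swing forward as they close: fully open they stand 13 mm farther back than shut.
Start: joints at [-1.214, 0.477, 0.022, 1.555, -0.011, 1.109, -0.083], TCP at [0.303, 0.603, 0.248] pointing down, gripper open.
Joint ranges: [-2.96, 2.96], [-0.34, 2.1], [-1.41, 1.46], [0.24, 2.44], [-1.37, 4.51], [0.17, 1.92], [-2.96, 2.96]. Speed limits (rad/s): [2.39, 2.39, 3.14, 3.14, 3.14, 3.14, 3.14].

INTERFACE

Orientations are given as a rotation vector (axis times angle).
In Python, from rig import sense, read_camera, sign_off gives the robot as it stands.
- The arm moves only by the shell command python3 -m crank 'ROWS' [FORCE]. ROWS is JSON, a list of rows, each an object of numbers: "claw": the finger opening in mm, from 0 to 85.4; "tx", "ty", "tz": the shift along the tool's x, y, z in mm; "spin": the turn about the tool's x in rad. A call has 1 to 12 rows; each row is the pose to reach, as a shift and turn from the pose commanded when the call began, along the tool's axes at that moment; what a row does not reach only later rows make up. A row lasts 1/10 s, in which the tool goes at most 50 mm and 8.59 degrees, less where a joint would pass 70% of its speed; a pose out of reach is approached as far as the arm can. A call with a gripper value outside its range is refused whole. The fingers move at their own pace and stop on an object; FORCE is the grip in N (left out, the last holds). Time passes only in rows, so rows that repeat a pose let the fingers close. It gives the time, the measured TCP pose, the force and the opening at its end, in the units of the state.
- sense(): the state, without advancing time (a new reading comes with each control period).
- read_camera(name): name is "scene" or "top" or "wrist"; returns a dict with "image" (384x512x3 uint8, red, green, blue), "range_z" (384x512 float32, m along the optical axis (not along the pixel's ray), 0 where there is no reading), "vertical_fov" (degrees; the focal length in pixels is half the picture's height over the tangent of half this angle, whatever the lens; pixels are square), "cx", "cy" (the principal point, pixels), "k1" (the pictures are not rectified: a ray, as slopes to the right and down, at radius r is drawn at 1 + k1 r^2 times it, then the intrinsics apply), "eye" and "rotation" of the camera in the world. Camera axes: x right, y down, z forward; pixel columns grow to the right and rows downward; lengths in m; the calibration is good to about 2 mm. A picture is of the moment at which its call begins.
- sign_off(): hands the job in, once; it reports no verdict.
The state is a dict: "clock": time; "joints": joint angles; "joint_vel": joint speeds; "joint_efforts": joint torques, N m; "tcp_pos": TCP position; "eef_rot": TCP orientation; "wrist_force": force on the tool from outside, world axes, zero at the start; "ft_torque": the same for the moment, N m; "finger_gap": opening from 0.0 (shut) to 1.0 (fully open).
Only numpy, scipy, OpenCV 4.12 (cv2) and the standard library are available. Lean on these libraries where they do the work, as an engineer would, in place of code of your own. Each camera call takes 0.05 s, during which the arm holds its last target. There are 200 camera calls.

TASK

Take the orange scraper out of its caddy, stand it on its rubber edge on the worktop and let go of it, then take it again by its wooden grip and wipe all three biscuits off the scale's plate into the blue tray, without touching them with the gripper or bearing down hard on the plate. Stand the scraper back on its rubber edge on the worktop and let go, and only then zero the scale: press the yellow key fully down and release it, then the green key, never the red one. Leave the other things on the table where they are.

Things in the scene. Friction and masses are not known exactly. Their poses are not given: they have to be found in the camera images.
- scraper: orange scraper block 40 thick (x) 150 long (y) 40 mm high (z), black rubber edge under it; midway on top a wooden grip 28 thick, 90 long (y), 40 high; 80 mm in all, 0.22 kg. Origin: centre of the rubber underside; z points from rubber to grip. At the start it stands on end in the caddy, y up, top end 154 mm above the worktop, rubber towards the robot, grip away
- caddy: fixed white open-topped caddy that the scraper stands in, 96 mm (x) by 56 mm (y), 58 mm high, walls and floor 4 mm thick. Origin: centre of its underside on the worktop
- scale: packing scale, fixed: a flat steel plate without rims, 180 mm (its x) by 240 mm (its y), its top 60 mm above the worktop, on a smaller grey base. Origin: centre of its underside on the worktop. The tray lies along its -y edge
- tray: fixed blue open tray for broken biscuits, 260 mm (its x) by 170 mm (its y), 40 mm high, walls 5 mm; its long +y wall stands 2 mm from the -y edge of the scale's plate and 20 mm lower, its axes parallel to the scale's. Origin: centre of its underside on the worktop
- slab: brown iced biscuit slab, 42 (x) by 60 (y) by 14 mm high, lying on the scale's plate. Origin: centre of its underside
- round: round golden biscuit with dark chips, 62 mm across, 14 mm high, lying on the plate. Origin: centre of its underside
- finger: pale shortbread finger dipped dark at one end, 28 (x) by 64 (y) by 15 mm high, lying on the plate. Origin: centre of its underside
- terminal: the scale's fixed grey terminal, 100 (x) by 240 (y) by 35 mm high, a black display bar 22 mm deep along its far (+x) edge, rising to 52 mm; three keys in a row along y, 70 mm apart, in a varying order. Origin: centre of its underside on the worktop
- yellow_top (a point): centre of the top of the yellow round push key (32 mm across) on the terminal; it is pressed straight down
- yellow (a joint): travel of the yellow key: 0 up, 0.006 m fully down (about 4 N); it springs back
- green_top (a point): centre of the top of the green round push key (32 mm across) on the terminal; it is pressed straight down
- green (a joint): travel of the green key: 0 up, 0.006 m fully down (about 4 N); it springs back
- red_top (a point): centre of the top of the red round push key (32 mm across) on the terminal; it is pressed straight down
- red (a joint): travel of the red key: 0 up, 0.006 m fully down (about 4 N); it springs back
- tin: bystander, not needed: closed red tin, 90 mm across, 100 mm high. Origin: centre of its underside
- jar: bystander, not needed: closed amber jar, 70 mm across, 110 mm high. Origin: centre of its underside
- mug: bystander, not needed: white mug, 80 mm across, 90 mm high. Origin: centre of its underside
- spatula: bystander, not needed: spatula lying flat, 200 mm long along its x. Origin: centre of its underside
- cutter: bystander, not needed: round steel biscuit cutter, 72 mm across, 35 mm high. Origin: centre of its underside
- carton: bystander, not needed: closed carton, 90 by 130 by 60 mm high. Origin: centre of its underside
Not all that is in view belongs to the job. What is meant by the scraper is not purple, and is the smaller of those in its own colour.

How it is judged:
By the outcome, as a careful person would: the job done as asked, in the order asked, and still so for the second after the job is handed in, with the robot touching nothing.
It also fails if it takes over 72 s, if anything falls off the work surface, if the arm or the gripper's body presses on something with over 40 N, if the wrist force passes 120 N, or if a joint passes its speed limit or range.

## Working session

There is one attempt and no reset: what is moved stays moved. The work goes in short steps, Python scripts to look and compute and a shell command to move; the robot and the scene stay as the last step left them, time stands still between calls to the robot, and variables do not carry over. Pictures are saved under pics/ and viewed, about 8 in all and at most 12, crops included, and the job is handed in when it is done.

```bash
mkdir -p pics; ls
cat > h.py <<'E'
import numpy as np, cv2, pickle
from rig import sense, read_camera, sign_off
from scipy.spatial.transform import Rotation as R
def cam(name):
    c=read_camera(name); pickle.dump(c,open(f'pics/{name}.pkl','wb')); return c
def load(name): return pickle.load(open(f'pics/{name}.pkl','rb'))
def K(c):
    h,w=c['image'].shape[:2]; f=h/2/np.tan(np.radians(c['vertical_fov'])/2)
    return np.array([[f,0,c['cx']],[0,f,c['cy']],[0,0,1.]])
def rays(c,uv):
    uv=np.asarray(uv,float).reshape(-1,2); k=K(c)
    p=(uv-[k[0,2],k[1,2]])/k[0,0]; q=p.copy()
    for _ in range(20): q=p/(1+c['k1']*(q**2).sum(1,keepdims=True))
    return q
def rot(c):
    r=np.asarray(c['rotation']); return r if r.shape==(3,3) else R.from_rotvec(r).as_matrix()
def cloud(c):
    h,w=c['image'].shape[:2]; v,u=np.mgrid[:h,:w]
    q=rays(c,np.stack([u,v],-1).reshape(-1,2)); z=c['range_z'].reshape(-1,1)
    P=np.c_[q,np.ones(len(q))]*z
    W=P@rot(c).T+np.asarray(c['eye']); W[z[:,0]<=0]=np.nan
    return W.reshape(h,w,3)
def onplane(c,uv,z):
    d=np.c_[rays(c,uv),np.ones(len(np.asarray(uv).reshape(-1,2)))]@rot(c).T; e=np.asarray(c['eye'])
    return e+d*((z-e[2])/d[:,2:3])
def save(c,fn,box=None,s=1.5):
    im=c['image'][:,:,::-1]
    if box: u0,v0,u1,v1=box; im=im[v0:v1,u0:u1]
    cv2.imwrite(fn,cv2.resize(im,None,fx=s,fy=s,interpolation=cv2.INTER_CUBIC))
E
python3 - <<'E'
from h import *
print(sense())
for n in('scene','top'):
    c=cam(n); print(n,c['eye'],np.round(rot(c),3).tolist(),c['vertical_fov'],c['k1'],c['cx'],c['cy']); save(c,f'pics/{n}1.png')
E
```

```text
pics
{'clock': 0.0, 'joints': array([-1.21414306,  0.47782643,  0.02231696,  1.55647137, -0.01152443,
        1.10928092, -0.0831028 ]), 'joint_vel': array([-0.00141281,  0.00052604,  0.00123353, -0.00042835, -0.00154009,
       -0.00055609, -0.00111177]), 'joint_efforts': array([ 2.89187774e-04, -5.96460736e+01,  1.60792127e+00, -2.81185609e+01,
        1.24412833e-02,  9.37627105e-03,  4.05342030e-05]), 'tcp_pos': array([0.30227503, 0.60289924, 0.24729917]), 'eef_rot': array([ 0.36296664,  1.54023043, -0.3658632 ]), 'wrist_force': array([ 0.37534001, -0.53049431,  0.28224297]), 'ft_torque': array([-0.05933149, -0.03084036,  0.00433533]), 'finger_gap': 0.9952240466009673}
scene [1.29213271 0.43829492 0.94203797] [[-0.461, 0.624, -0.632], [0.887, 0.336, -0.316], [0.015, -0.706, -0.708]] 53.59117942025182 -0.10210483442043308 256.81199382696747 189.56538483394027
top [0.37830961 0.06579772 1.09205101] [[-0.007, -0.985, 0.17], [-1.0, 0.009, 0.006], [-0.008, -0.17, -0.985]] 49.816874710266724 -0.08891775647918264 264.38836109774536 197.43596991639387
```

View pics/scene1.png

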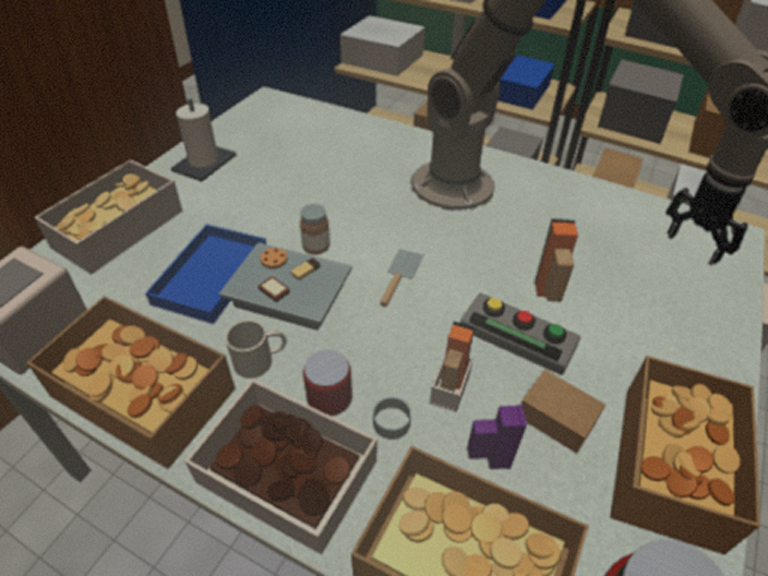

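View pics/top1.png

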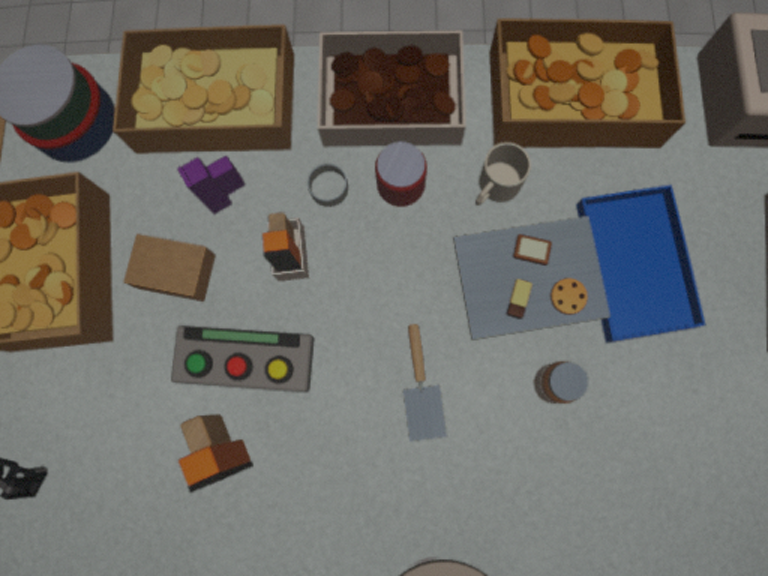

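The scene image shows three candidate tools, at these scene/1.5 pixels:
- Orange at (303,240), standing in the white caddy.
- Orange at (372,172), free-standing and larger.
- Purple at (332,290).

The one in the caddy fits, being orange, smaller and in the caddy. Scale is at (195,187), the tray at (140,180) and the terminal at (347,220). I'll confirm with a crop and measure from both views.

```bash
cat > m.py <<'E'
from h import *
def seg(W,hsv,lo,hi,box,zr):
    m=cv2.inRange(hsv,lo,hi)>0; b=np.zeros_like(m); b[box[1]:box[3],box[0]:box[2]]=1
    m&=b; m&=(W[...,2]>zr[0])&(W[...,2]<zr[1]); return m
def rect(P):
    (c,s,a)=cv2.minAreaRect((P[:,:2]*1000).astype(np.float32)); return np.round(c,1),np.round(s,1),round(a,1)
E
python3 - <<'E'
from m import *
S,T=load('scene'),load('top')
a=S['image'][190:290,270:370,::-1]; b=S['image'][130:230,335:435,::-1]; t=T['image'][120:220,140:240,::-1]
cv2.imwrite('pics/crop1.png',cv2.resize(np.hstack([a,b]),None,fx=4,fy=4,interpolation=cv2.INTER_CUBIC))
for n,c in(('scene',S),('top',T)):
    W=cloud(c); hsv=cv2.cvtColor(c['image'],cv2.COLOR_RGB2HSV)
    print(n)
    def p(k,lo,hi,box,zr,z=None):
        m=seg(W,hsv,lo,hi,box,zr); P=W[m]
        if len(P)<5: print(k,'none',len(P)); return
        v,u=np.nonzero(m); print(k,len(P),'med',np.round(np.nanmedian(P,0)*1000,1),'zpct',np.round(np.percentile(P[:,2],[5,50,95])*1000),'rect',rect(P))
    bx=dict(scene=dict(cad=(280,210,325,280),big=(350,140,400,205),pl=(140,155,240,220),key=(300,190,395,250),tray=(90,145,180,215)),
            top=dict(cad=(170,135,210,190),big=(110,270,175,330),pl=(295,135,410,230),key=(110,210,215,265),tray=(380,120,475,230)))[n]
    p('cad orange top',(5,140,80),(18,255,255),bx['cad'],(.148,.165))
    p('cad any top',(0,0,0),(180,255,255),bx['cad'],(.148,.165))
    p('caddy rim/white',(0,0,120),(180,60,255),bx['cad'],(.05,.066))
    p('grip top',(0,0,0),(180,255,255),bx['cad'],(.108,.135))
    p('big orange',(5,140,80),(18,255,255),bx['big'],(.02,.4))
    p('plate',(0,0,0),(180,255,255),bx['pl'],(.052,.066))
    p('bisc',(0,0,0),(180,255,255),bx['pl'],(.069,.085))
    p('tray',(105,120,50),(125,255,255),bx['tray'],(.03,.05))
    p('yellow',(22,120,100),(34,255,255),bx['key'],(.02,.07))
    p('green',(50,140,60),(80,255,255),bx['key'],(.02,.051))
    p('red',(170,140,80),(180,255,255),bx['key'],(.02,.07))
    p('red0',(0,160,80),(4,255,255),bx['key'],(.02,.07))
    m=seg(W,hsv,(0,0,0),(180,255,255),bx['pl'],(.069,.085)).astype(np.uint8)
    k,l=cv2.connectedComponents(m)
    for i in range(1,k):
        if (l==i).sum()>40: P=W[l==i]; print('  bisc',(l==i).sum(),np.round(P.mean(0)*1000),rect(P), np.mean(c['image'][l==i],0).round())
    G=W[...,:]; m=(W[...,2]<.01)&(W[...,2]>-.02); print('table z',np.nanmedian(W[m][:,2]))
s=sense(); print(R.from_rotvec(s['eef_rot']).as_matrix().round(3))
E
```

```text
scene
cad orange top 131 med [634.9 263.9 152.5] zpct [150. 153. 155.] rect (array([634.6, 264. ]), array([33.8, 36.8]), 7.6)
cad any top 180 med [631.6 262.2 152.4] zpct [150. 152. 155.] rect (array([630.6, 262.1]), array([41.8, 39.9]), 8.5)
caddy rim/white 101 med [668.3 265.4  55.9] zpct [53. 56. 59.] rect (array([650.8, 264.4]), array([95.4, 56.1]), 6.2)
grip top 225 med [663.5 268.3 122.4] zpct [111. 122. 132.] rect (array([652.1, 264.7]), array([79. , 40.2]), 7.0)
big orange 224 med [303.7 354.6 188.2] zpct [ 58. 188. 193.] rect (array([292.2, 354.1]), array([50.6, 51.2]), 28.3)
plate 2383 med [ 603.6 -133.9   59.1] zpct [55. 59. 63.] rect (array([ 584.6, -159.1]), array([338.5, 242.2]), 8.9)
bisc 555 med [ 579.  -154.7   73.7] zpct [70. 74. 80.] rect (array([ 605.4, -154.4]), array([323. , 134.7]), 21.9)
tray 124 med [ 741.3 -324.7   37.6] zpct [33. 38. 41.] rect (array([ 627.6, -359.8]), array([256.6, 167.8]), 10.0)
yellow 57 med [440.9 274.3  54.9] zpct [51. 55. 58.] rect (array([441.1, 273.2]), array([29. , 26.8]), 67.7)
green none 0
red none 0
red0 49 med [445.1 343.4  55.
[... 1391 characters left out ...]
array([ 620.1, -360.6]), array([259.5, 170.3]), 8.2)
yellow 125 med [435.6 273.6  56.5] zpct [53. 57. 60.] rect (array([435.9, 273.8]), array([30.4, 28.4]), 2.9)
green none 1
red none 4
red0 122 med [440.9 343.3  56.5] zpct [52. 57. 59.] rect (array([442.4, 344. ]), array([31.2, 29.9]), 50.0)
  bisc 366 [ 634. -158.   74.] (array([ 634. , -158.4]), array([57.9, 42.7]), 76.6) [125. 114.  97.]
  bisc 470 [ 553. -215.   74.] (array([ 552.9, -215.4]), array([60.1, 60.6]), 43.2) [135. 103.  61.]
  bisc 290 [ 549. -132.   75.] (array([ 549.4, -132.9]), array([28.5, 64.3]), 71.9) [119. 109.  77.]
table z 0.00024224819330709302
[[-0.001  0.448  0.894]
 [-0.002  0.894 -0.448]
 [-1.    -0.002  0.   ]]
```

View pics/crop1.png

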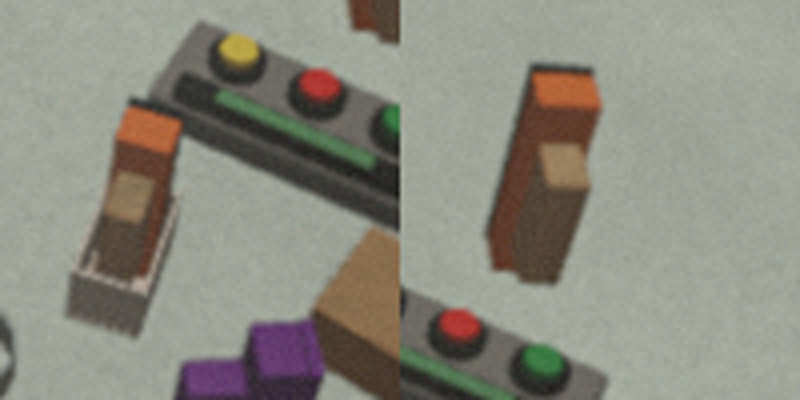

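The crop confirms it: the caddy scraper's top is at about 153 mm, and the other orange one is a bigger, free-standing decoy at about 191 mm. Next I'll get the scale's geometry and a small planner that prints the shifts.

```bash
cat > plan.py <<'E'
import sys; from h import *
# x y z(mm, TCP) yaw(deg of tool y in world)
def plan(x,y,z,yaw):
    s=sense(); M=R.from_rotvec(s['eef_rot']).as_matrix(); d=np.array([x,y,z])-s['tcp_pos']*1000
    t=M.T@d; a=np.degrees(np.arctan2(M[1,1],M[0,1])); dy=(yaw-a+90)%180-90
    print('at',np.round(s['tcp_pos']*1000,1),'yaw',a.round(2),'-> t',t.round(1),'spin',round(-np.radians(dy),3),'j7',s['joints'][6].round(2),'F',s['wrist_force'].round(1),'gap',round(s['finger_gap']*85.4,1),'clk',s['clock'])
if __name__=='__main__': plan(*map(float,sys.argv[1:5]))
E
python3 - <<'E'
from m import *
for n,bx in(('scene',(60,100,260,240)),('top',(280,110,480,250))):
    c=load(n); W=cloud(c); hsv=cv2.cvtColor(c['image'],cv2.COLOR_RGB2HSV)
    m=seg(W,hsv,(0,0,0),(180,255,255),bx,(.05,.085)).astype(np.uint8)
    m=cv2.morphologyEx(m,cv2.MORPH_OPEN,np.ones((9,9)))
    k,l,st,_=cv2.connectedComponentsWithStats(m); i=1+np.argmax(st[1:,4]); P=W[l==i]; print(n,'plate',rect(P))
    (cc,s,a)=cv2.minAreaRect((P[:,:2]*1000).astype(np.float32))
    # keys
    k=dict(scene=(300,190,395,250),top=(110,210,215,265))[n]
    for nm,lo,hi in(('y',(20,110,90),(36,255,255)),('g',(45,110,50),(90,255,255)),('r',(0,150,80),(6,255,255))):
        mm=seg(W,hsv,lo,hi,k,(.0,.065)).astype(np.uint8); q,l2,st,_=cv2.connectedComponentsWithStats(mm)
        for j in range(1,q):
            if st[j,4]>25: print(nm,st[j,4],np.round(W[l2==j].mean(0)*1000),rect(W[l2==j]))
    # terminal & tall things list
    m=((W[...,2]>.012)).astype(np.uint8); m=cv2.morphologyEx(m,cv2.MORPH_OPEN,np.ones((3,3)))
    q,l2,st,_=cv2.connectedComponentsWithStats(m)
    for j in range(1,q):
        if st[j,4]>150:
            P=W[l2==j]
            if 0.2<P[:,0].mean()<0.95 and abs(P[:,1].mean())<.5: print('obj',st[j,4],np.round(P.min(0)*1000),np.round(P.max(0)*1000))
E
python3 plan.py 632 263 250 97
```

```text
scene plate (array([ 591.9, -156.9]), array([186.8, 240. ]), 8.8)
y 63 [442. 275.  55.] (array([439.8, 273.5]), array([29.4, 29.5]), 67.7)
g 51 [451. 414.  55.] (array([450. , 413.2]), array([27.5, 26.9]), 33.0)
r 53 [447. 343.  55.] (array([446. , 343.9]), array([25.4, 28.2]), 18.4)
obj 530 [ 384. -228.   12.] [ 451. -163.  115.]
obj 1089 [252. 322.  13.] [367. 402. 194.]
obj 3986 [ 481. -463.   12.] [766. -26.  80.]
obj 3051 [402. 221.  12.] [703. 466. 157.]
obj 974 [ 729. -159.   12.] [825. -64.  93.]
obj 9146 [740. -52.  12.] [1048.  212.  104.]
obj 2853 [564. 347.  12.] [793. 546. 154.]
obj 8606 [848. 269.  12.] [1053.  571.  104.]
top plate (array([ 590. , -157.3]), array([181.2, 241.1]), 8.6)
y 133 [436. 273.  56.] (array([435.9, 273.4]), array([30.1, 30.4]), 89.1)
g 124 [447. 413.  55.] (array([447.2, 414.9]), array([32.3, 30. ]), 52.8)
r 124 [441. 343.  56.] (array([442.2, 343.7]), array([31.9, 29.9]), 50.0)
obj 11010 [ 723. -431.   12.] [1051.  -67.  117.]
obj 7999 [732. -51.  12.] [1046.  212.  105.]
obj 1014 [721. 345.  13.] [789. 426. 154.]
obj 7470 [ 480. -462.   12.] [761. -25.  80.]
obj 1018 [597. 232.  13.] [698. 297. 158.]
obj 1917 [560. 403.  12.] [670. 548.  65.]
obj 3520 [399. 220.  12.] [513. 464.  62.]
obj 256 [416.  26.  12.] [515.  51.  24.]
obj 820 [ 377. -230.   12.] [ 443. -162.  115.]
obj 1587 [254. 322.  13.] [361. 399. 196.]
at [302.3 602.9 247.4] yaw 63.37 -> t [  -2.3 -156.1  447.1] spin -0.587 j7 -0.08 F [-0.5 -1.   0. ] gap 85.1 clk 0.1
```

```bash
python3 -m crank '[{"tx":0,"ty":-156,"tz":447,"spin":-0.587,"claw":85},{"tx":0,"ty":-156,"tz":447,"spin":-0.587,"claw":85},{"tx":0,"ty":-156,"tz":447,"spin":-0.587,"claw":85},{"tx":0,"ty":-156,"tz":447,"spin":-0.587,"claw":85},{"tx":0,"ty":-156,"tz":447,"spin":-0.587,"claw":85},{"tx":0,"ty":-156,"tz":447,"spin":-0.587,"claw":85},{"tx":0,"ty":-156,"tz":447,"spin":-0.587,"claw":85},{"tx":0,"ty":-156,"tz":447,"spin":-0.587,"claw":85},{"tx":0,"ty":-156,"tz":447,"spin":-0.587,"claw":85},{"tx":0,"ty":-156,"tz":447,"spin":-0.587,"claw":85},{"tx":0,"ty":-156,"tz":447,"spin":-0.587,"claw":85},{"tx":0,"ty":-156,"tz":447,"spin":-0.587,"claw":85}]'; python3 plan.py 632 263 137 97
python3 - <<'E'
from m import *
c=cam('wrist'); W=cloud(c); print(c['eye'])
m=(W[...,2]>.145)&(W[...,2]<.162)&(abs(W[...,0]-.63)<.08)&(abs(W[...,1]-.263)<.08); print(m.sum(),rect(W[m]),np.median(W[m],0)); save(c,'pics/w1.png')
E
```

```text
clock: 1.3
tcp_pos: [0.632, 0.2633, 0.2477]
eef_rot: [-0.095, 1.57, 0.095]
wrist_force: [-0.5, 1.6, 0.6]
finger_gap: 0.995
at [632.  263.3 247.7] yaw 96.94 -> t [ 1.107e+02 -3.000e-01  1.000e-01] spin -0.001 j7 1.22 F [-0.5  1.6  0.6] gap 85.0 clk 1.3
[0.5506575  0.25313275 0.37300268]
2331 (array([627.6, 262.4]), array([39.6, 40. ]), 6.5) [0.62559719 0.2621735  0.15348037]
```

View pics/w1.png

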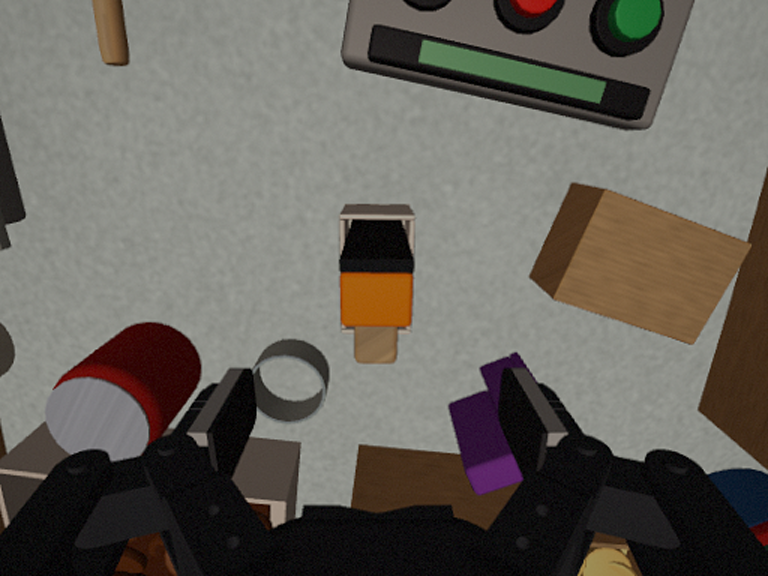

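The wrist view shows the orange end at display (377,300), square between the jaws and clear of its neighbours. I'll descend, grip and lift straight up.

```bash
python3 -m crank '[{"tx":40,"claw":85},{"tx":80,"claw":85},{"tx":105,"claw":85},{"tx":111,"claw":85},{"tx":111,"claw":30},{"tx":111,"claw":30},{"tx":111,"claw":30},{"tx":111,"claw":30},{"tx":111,"claw":30},{"tx":111,"claw":30},{"tx":111,"claw":30},{"tx":111,"claw":30}]' 40; python3 -m crank '[{"tx":-8,"claw":30},{"tx":-20,"claw":30},{"tx":-45,"claw":30},{"tx":-75,"claw":30},{"tx":-90,"claw":30},{"tx":-90,"claw":30}]';  python3 plan.py 641 145 226 90
python3 - <<'E'
from m import *
c=cam('wrist'); save(c,'pics/w2.png')
E
```

```text
at [631.3 264.7 247.8] yaw 97.07 -> t [  21.7 -120.    -5. ] spin 0.123 j7 1.22 F [-0.8  0.3 -0. ] gap 84.8 clk 1.35$[0]: bad value
$[0]: bad value
```

View pics/w2.png

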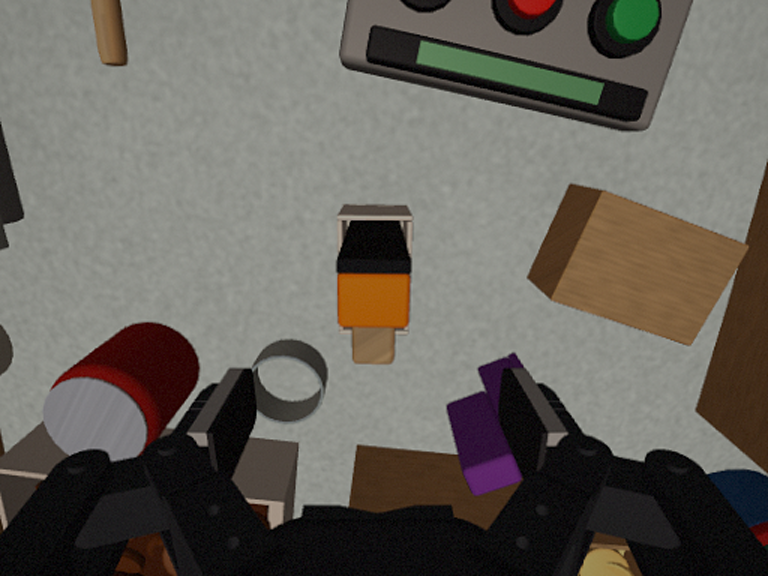

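The moves were refused because every row needs all the fields, so nothing has moved. Retrying with full rows (5 pictures viewed so far).

```bash
python3 -m crank '[{"tx":40,"ty":0,"tz":0,"spin":0,"claw":85},{"tx":80,"ty":0,"tz":0,"spin":0,"claw":85},{"tx":105,"ty":0,"tz":0,"spin":0,"claw":85},{"tx":111,"ty":0,"tz":0,"spin":0,"claw":85},{"tx":111,"ty":0,"tz":0,"spin":0,"claw":30},{"tx":111,"ty":0,"tz":0,"spin":0,"claw":30},{"tx":111,"ty":0,"tz":0,"spin":0,"claw":30},{"tx":111,"ty":0,"tz":0,"spin":0,"claw":30},{"tx":111,"ty":0,"tz":0,"spin":0,"claw":30},{"tx":111,"ty":0,"tz":0,"spin":0,"claw":30},{"tx":111,"ty":0,"tz":0,"spin":0,"claw":30},{"tx":111,"ty":0,"tz":0,"spin":0,"claw":30}]' 40
```

```text
clock: 2.6
tcp_pos: [0.6334, 0.264, 0.1395]
eef_rot: [-0.095, 1.565, 0.097]
wrist_force: [0.3, -1.1, 5.8]
finger_gap: 0.466
```

```bash
python3 -m crank '[{"tx":-8,"ty":0,"tz":0,"spin":0,"claw":30},{"tx":-20,"ty":0,"tz":0,"spin":0,"claw":30},{"tx":-45,"ty":0,"tz":0,"spin":0,"claw":30},{"tx":-75,"ty":0,"tz":0,"spin":0,"claw":30},{"tx":-90,"ty":0,"tz":0,"spin":0,"claw":30},{"tx":-90,"ty":0,"tz":0,"spin":0,"claw":30}]';  python3 plan.py 660 145 227 90
python3 - <<'E'
from m import *
for n in ('wrist','top','scene'):
    c=cam(n); W=cloud(c); hsv=cv2.cvtColor(c['image'],cv2.COLOR_RGB2HSV)
    m=(cv2.inRange(hsv,(5,140,60),(20,255,255))>0)&(abs(W[...,0]-.64)<.09)&(abs(W[...,1]-.264)<.08)&(W[...,2]>.03); P=W[m]
    print(n,m.sum(),np.round(np.percentile(P,[1,50,99],axis=0)*1000))
E
```

```text
clock: 3.2
tcp_pos: [0.6336, 0.2642, 0.2305]
eef_rot: [-0.094, 1.564, 0.097]
wrist_force: [0.2, -0.9, -3.0]
finger_gap: 0.463
at [633.6 264.2 230.5] yaw 96.99 -> t [   3.3 -121.5   11.7] spin 0.122 j7 1.22 F [ 0.2 -0.9 -3. ] gap 39.5 clk 3.2
wrist 4877 [[616. 244. 242.]
 [631. 264. 245.]
 [649. 283. 246.]]
top 3 [[664. 225. 544.]
 [667. 227. 545.]
 [669. 228. 558.]]
scene 196 [[616. 244. 131.]
 [639. 266. 240.]
 [650. 283. 243.]]
```

```bash
python3 -m crank '[{"tx":0,"ty":-40,"tz":6,"spin":0.04,"claw":30},{"tx":0,"ty":-80,"tz":12,"spin":0.08,"claw":30},{"tx":0,"ty":-110,"tz":16,"spin":0.122,"claw":30},{"tx":0,"ty":-122.3,"tz":17.6,"spin":0.122,"claw":30},{"tx":30,"ty":-122.3,"tz":17.6,"spin":0.122,"claw":30},{"tx":60,"ty":-122.3,"tz":17.6,"spin":0.122,"claw":30},{"tx":80,"ty":-122.3,"tz":17.6,"spin":0.122,"claw":30},{"tx":88,"ty":-122.3,"tz":17.6,"spin":0.122,"claw":30},{"tx":92,"ty":-122.3,"tz":17.6,"spin":0.122,"claw":30},{"tx":93,"ty":-122.3,"tz":17.6,"spin":0.122,"claw":30},{"tx":94,"ty":-122.3,"tz":17.6,"spin":0.122,"claw":30},{"tx":95,"ty":-122.3,"tz":17.6,"spin":0.122,"claw":30}]'; python3 plan.py 665 145 135 90
```

```text
clock: 4.55
tcp_pos: [0.6657, 0.1442, 0.1355]
eef_rot: [-0.0, 1.568, 0.0]
wrist_force: [-5.5, -2.8, 19.2]
finger_gap: 0.462
at [665.7 144.2 135.5] yaw 90.02 -> t [ 0.5  0.8 -0.7] spin 0.0 j7 1.3 F [-5.5 -2.8 19.2] gap 39.5 clk 4.55
```

```bash
python3 -m crank '[{"tx":-1,"ty":0,"tz":0,"spin":0,"claw":30},{"tx":-2.5,"ty":0,"tz":-12,"spin":0,"claw":30},{"tx":-3.2,"ty":0,"tz":-24.3,"spin":0,"claw":30},{"tx":-2.8,"ty":0,"tz":-36.5,"spin":0,"claw":30},{"tx":-1.4,"ty":0,"tz":-48.6,"spin":0,"claw":30},{"tx":1.2,"ty":0,"tz":-60.6,"spin":0,"claw":30},{"tx":4.8,"ty":0,"tz":-72.2,"spin":0,"claw":30},{"tx":9.3,"ty":0,"tz":-83.6,"spin":0,"claw":30},{"tx":14.8,"ty":0,"tz":-94.5,"spin":0,"claw":30},{"tx":14.8,"ty":0,"tz":-94.5,"spin":0,"claw":30}]' 20
python3 - <<'E'
from m import *
T=cam('scene'); Wr=cam('wrist')
a=T['image'][150:290,240:400,::-1]; a=cv2.resize(a,(439,384),interpolation=cv2.INTER_CUBIC)
cv2.imwrite('pics/tip1.png',np.hstack([a,cv2.resize(Wr['image'][:,:,::-1],(512,384))])[:,:800])
E
```

```text
clock: 5.55
tcp_pos: [0.5809, 0.1455, 0.1294]
eef_rot: [0.005, 1.546, 0.004]
wrist_force: [-1.2, -6.5, 55.6]
finger_gap: 0.462
```

View pics/tip1.png

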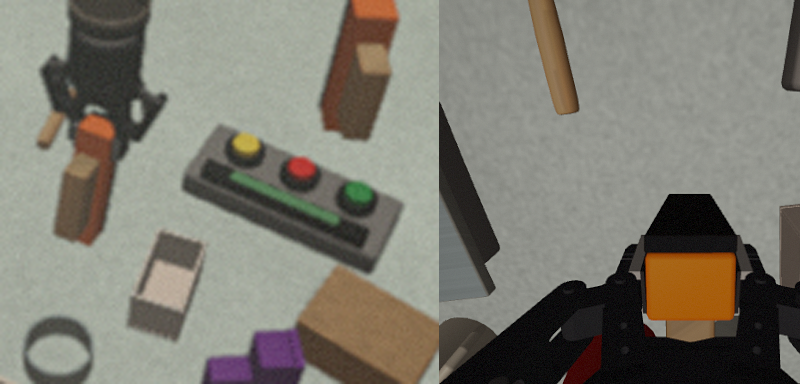

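The view shows the scraper still upright in the jaws at 55 N down. It slid instead of pivoting. I'll relieve the force and check the actual tilt.

```bash
python3 -m crank '[{"tx":-8,"ty":0,"tz":0,"spin":0,"claw":30},{"tx":-10,"ty":0,"tz":0,"spin":0,"claw":30},{"tx":-12,"ty":0,"tz":0,"spin":0,"claw":30}]'
cat > tilt.py <<'E'
from m import *
def tilt(p=True):
    c=cam('wrist'); W=cloud(c); hsv=cv2.cvtColor(c['image'],cv2.COLOR_RGB2HSV); t=sense()['tcp_pos']
    m=(cv2.inRange(hsv,(5,140,60),(20,255,255))>0)&(np.linalg.norm(W-t,axis=2)<.12)
    m=cv2.erode(m.astype(np.uint8),np.ones((3,3)))>0
    P=W[m]; q=np.median(P,0); n=np.linalg.svd((P-q)[::5],full_matrices=False)[2][2]; n*=np.sign(n[2]); 
    print('orange',m.sum(),'c',np.round(q*1000,1),'n',n.round(3),'tilt',np.degrees(np.arctan2(n[0],n[2])).round(1),'min/max',np.round(P.min(0)*1000),np.round(P.max(0)*1000),'tcp',t.round(4)); return c
if __name__=='__main__': tilt()
E
python3 tilt.py
```

```text
clock: 5.95
tcp_pos: [0.5712, 0.1452, 0.1303]
eef_rot: [0.0, 1.568, 0.002]
wrist_force: [1.4, 1.3, -1.0]
finger_gap: 0.463
orange 5510 c [567.3 145.3 150.8] n [-0.225  0.003  0.974] tilt -13.0 min/max [553. 126. 145.] [584. 164. 155.] tcp [0.5709 0.1451 0.1301]
```

It leans 13° the right way and has slid. I'll lift it at that tilt, move back for room, and continue the arc; the pivot is now past the grasp point, so pressing down helps.

```bash
python3 -m crank '[{"tx":-6,"ty":0,"tz":0,"spin":0,"claw":30},{"tx":-6,"ty":0,"tz":40,"spin":0,"claw":30},{"tx":-6,"ty":0,"tz":80,"spin":0,"claw":30},{"tx":-3,"ty":0,"tz":80,"spin":0,"claw":30},{"tx":1,"ty":0,"tz":80,"spin":0,"claw":30},{"tx":3,"ty":0,"tz":69,"spin":0,"claw":30},{"tx":5,"ty":0,"tz":58,"spin":0,"claw":30},{"tx":8,"ty":0,"tz":46,"spin":0,"claw":30},{"tx":8,"ty":0,"tz":46,"spin":0,"claw":30}]' 20; python3 tilt.py
```

```text
clock: 6.9
tcp_pos: [0.6152, 0.1437, 0.1223]
eef_rot: [-0.001, 1.57, -0.0]
wrist_force: [-0.0, -2.7, 8.6]
finger_gap: 0.462
orange 6196 c [609.7 143.8 143.1] n [-0.467  0.003  0.884] tilt -27.8 min/max [596. 124. 133.] [624. 163. 151.] tcp [0.6154 0.1437 0.1223]
```

```bash
python3 -m crank '[{"tx":2.5,"ty":0,"tz":-7,"spin":0,"claw":30},{"tx":5.5,"ty":0,"tz":-14,"spin":0,"claw":30},{"tx":9,"ty":0,"tz":-21,"spin":0,"claw":30},{"tx":13,"ty":0,"tz":-28,"spin":0,"claw":30},{"tx":17.5,"ty":0,"tz":-34.5,"spin":0,"claw":30},{"tx":22.4,"ty":0,"tz":-41,"spin":0,"claw":30},{"tx":28,"ty":0,"tz":-47,"spin":0,"claw":30},{"tx":33,"ty":0,"tz":-52.6,"spin":0,"claw":30},{"tx":33,"ty":0,"tz":-52.6,"spin":0,"claw":30}]' 20; python3 tilt.py
```

```text
clock: 7.85
tcp_pos: [0.5618, 0.1438, 0.0878]
eef_rot: [-0.001, 1.573, -0.001]
wrist_force: [-0.8, -1.5, 2.8]
finger_gap: 0.462
orange 7240 c [553.7 143.5 108.8] n [-0.239  0.006  0.971] tilt -13.8 min/max [542. 124.  81.] [613. 163. 119.] tcp [0.562  0.1438 0.0879]
```

```bash
python3 -m crank '[{"tx":7,"ty":0,"tz":-6,"spin":0,"claw":30},{"tx":14,"ty":0,"tz":-12,"spin":0,"claw":30},{"tx":21.5,"ty":0,"tz":-17,"spin":0,"claw":30},{"tx":21.5,"ty":0,"tz":-17,"spin":0,"claw":30},{"tx":21.5,"ty":0,"tz":-17,"spin":0,"claw":44},{"tx":21.5,"ty":0,"tz":-17,"spin":0,"claw":55},{"tx":21.5,"ty":0,"tz":-17,"spin":0,"claw":85},{"tx":21.5,"ty":0,"tz":-17,"spin":0,"claw":85},{"tx":21.5,"ty":0,"tz":-17,"spin":0,"claw":85}]' 20; python3 -m crank '[{"tx":-40,"ty":0,"tz":0,"spin":0,"claw":85},{"tx":-85,"ty":0,"tz":0,"spin":0,"claw":85},{"tx":-130,"ty":0,"tz":0,"spin":0,"claw":85},{"tx":-130,"ty":0,"tz":0,"spin":0,"claw":85}]'
python3 - <<'E'
from m import *
for n in('wrist','top','scene'):
    c=cam(n); W=cloud(c); hsv=cv2.cvtColor(c['image'],cv2.COLOR_RGB2HSV)
    B=(abs(W[...,1]-.144)<.08)&(W[...,0]>.40)&(W[...,0]<.72)
    m=B&(W[...,2]>.03)&(W[...,2]<.05); g=B&(W[...,2]>.068)&(W[...,2]<.09)
    print(n,'block',m.sum(),rect(W[m]) if m.sum()>20 else '','grip',g.sum(),rect(W[g]) if g.sum()>20 else '',np.median(W[g][:,2]) if g.sum()>20 else '')
    if n=='wrist': save(c,'pics/w3.png',s=1.2)
E
```

```text
clock: 8.8
tcp_pos: [0.5466, 0.1444, 0.0671]
eef_rot: [-0.0, 1.571, 0.0]
wrist_force: [-0.6, 1.2, 0.3]
finger_gap: 1.0
clock: 9.2
tcp_pos: [0.5502, 0.1454, 0.2035]
eef_rot: [0.003, 1.56, 0.003]
wrist_force: [0.3, 0.3, 0.8]
finger_gap: 0.995
wrist block 2307 (array([541.1, 159.3]), array([ 87.9, 236.9]), 69.0) grip 2557 (array([580.7, 144. ]), array([28.1, 89.1]), 89.9) 0.07939266229978931
top block 0  grip 0  
scene block 276 (array([561.5, 162.5]), array([ 67.9, 207.8]), 69.6) grip 234 (array([585.1, 144. ]), array([27.9, 90. ]), 89.9) 0.0783329730693661
```

View pics/w3.png

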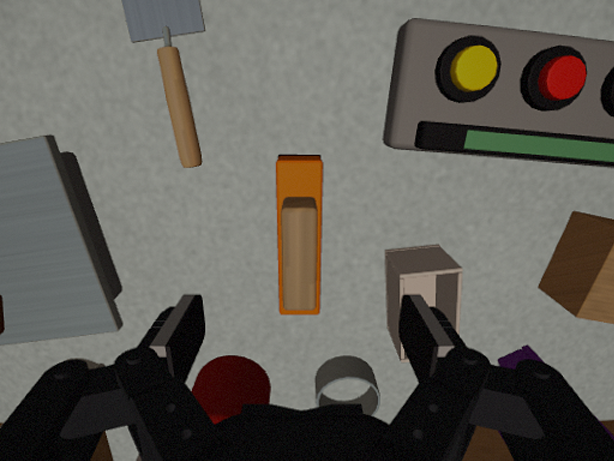

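The wrist view shows the scraper standing on its rubber at display (299,235), grip up, with the top at 79 mm, and released. Now I'll take it by the grip.

```bash
python3 plan.py 582 144 64 90
```

```text
at [546.2 144.2 196.8] yaw 90.01 -> t [132.8  -0.3  35.9] spin 0.0 j7 1.23 F [-0.8 -0.3 -0.9] gap 84.9 clk 9.35
```

```bash
python3 -m crank '[{"tx":30,"ty":0,"tz":36,"spin":0,"claw":85},{"tx":70,"ty":0,"tz":36,"spin":0,"claw":70},{"tx":105,"ty":0,"tz":36,"spin":0,"claw":60},{"tx":125,"ty":0,"tz":36,"spin":0,"claw":60},{"tx":133,"ty":0,"tz":36,"spin":0,"claw":60},{"tx":133,"ty":0,"tz":36,"spin":0,"claw":15},{"tx":133,"ty":0,"tz":36,"spin":0,"claw":15},{"tx":133,"ty":0,"tz":36,"spin":0,"claw":15},{"tx":133,"ty":0,"tz":36,"spin":0,"claw":15},{"tx":133,"ty":0,"tz":36,"spin":0,"claw":15},{"tx":133,"ty":0,"tz":36,"spin":0,"claw":15},{"tx":133,"ty":0,"tz":36,"spin":0,"claw":15}]' 80; python3 -m crank '[{"tx":-10,"ty":0,"tz":0,"spin":0,"claw":15},{"tx":-40,"ty":0,"tz":0,"spin":0,"claw":15},{"tx":-80,"ty":0,"tz":0,"spin":0,"claw":15},{"tx":-100,"ty":0,"tz":0,"spin":0,"claw":15},{"tx":-100,"ty":0,"tz":0,"spin":0,"claw":15}]'
python3 - <<'E'
from m import *
from plan import plan
ex=np.array([.9885,.151]); ey=np.array([-.151,.9885]); C=np.array([591,-157.])
for b,p in dict(round=(555,-214.5),fing=(552,-132.5),slab=(636,-157.5)).items(): print(b,((np.array(p)-C)@ex).round(),((np.array(p)-C)@ey).round())
for s in (85,-140): print(s,(C+(-5)*ex+s*ey).round(1))
x,y=C-5*ex+85*ey; plan(x,y,164,98.7)
c=cam('wrist'); W=cloud(c); t=sense()['tcp_pos']
m=(abs(W[...,0]-t[0])<.12)&(abs(W[...,1]-t[1])<.06)&(W[...,2]>.12)&(W[...,2]<.16); print(m.sum(),np.round(np.percentile(W[m],[1,50,99],axis=0)*1000))
E
```

```text
clock: 10.55
tcp_pos: [0.5829, 0.1445, 0.0649]
eef_rot: [0.0, 1.57, 0.0]
wrist_force: [-2.8, -0.7, 6.8]
finger_gap: 0.32
clock: 11.05
tcp_pos: [0.5845, 0.1449, 0.1676]
eef_rot: [0.002, 1.565, 0.002]
wrist_force: [0.4, 0.4, -3.0]
finger_gap: 0.316
round -44.0 -51.0
fing -35.0 30.0
slab 44.0 -7.0
85 [573.2 -73.7]
-140 [ 607.2 -296.1]
at [584.5 144.9 167.6] yaw 90.0 -> t [   3.1 -218.6  -11.3] spin -0.152 j7 1.26 F [ 0.4  0.4 -3. ] gap 27.0 clk 11.05
5752 [[508. 125. 127.]
 [527. 145. 142.]
 [642. 165. 159.]]
```

```bash
python3 -m crank '[{"tx":0,"ty":-40,"tz":-3,"spin":-0.03,"claw":15},{"tx":0,"ty":-85,"tz":-6,"spin":-0.08,"claw":15},{"tx":0,"ty":-130,"tz":-9,"spin":-0.12,"claw":15},{"tx":0,"ty":-170,"tz":-12.3,"spin":-0.152,"claw":15},{"tx":0,"ty":-200,"tz":-12.3,"spin":-0.152,"claw":15},{"tx":0,"ty":-211.6,"tz":-12.3,"spin":-0.152,"claw":15},{"tx":0,"ty":-211.6,"tz":-12.3,"spin":-0.152,"claw":15},{"tx":15,"ty":-211.6,"tz":-12.3,"spin":-0.152,"claw":15},{"tx":25,"ty":-211.6,"tz":-12.3,"spin":-0.152,"claw":15},{"tx":32,"ty":-211.6,"tz":-12.3,"spin":-0.152,"claw":15},{"tx":35,"ty":-211.6,"tz":-12.3,"spin":-0.152,"claw":15},{"tx":35,"ty":-211.6,"tz":-12.3,"spin":-0.152,"claw":15}]' 80
python3 - <<'E'
from m import *
from plan import plan
plan(572.2,-66.7,127,98.7)
c=cam('scene'); save(c,'pics/s2.png',(70,110,270,260),4)
E
```

```text
clock: 12.3
tcp_pos: [0.57, -0.0666, 0.1284]
eef_rot: [-0.12, 1.569, 0.12]
wrist_force: [0.1, 0.4, -2.5]
finger_gap: 0.315
at [570.  -66.6 128.4] yaw 98.77 -> t [ 1.4 -0.5  2.2] spin 0.001 j7 1.77 F [ 0.1  0.4 -2.5] gap 26.9 clk 12.3
```

View pics/s2.png

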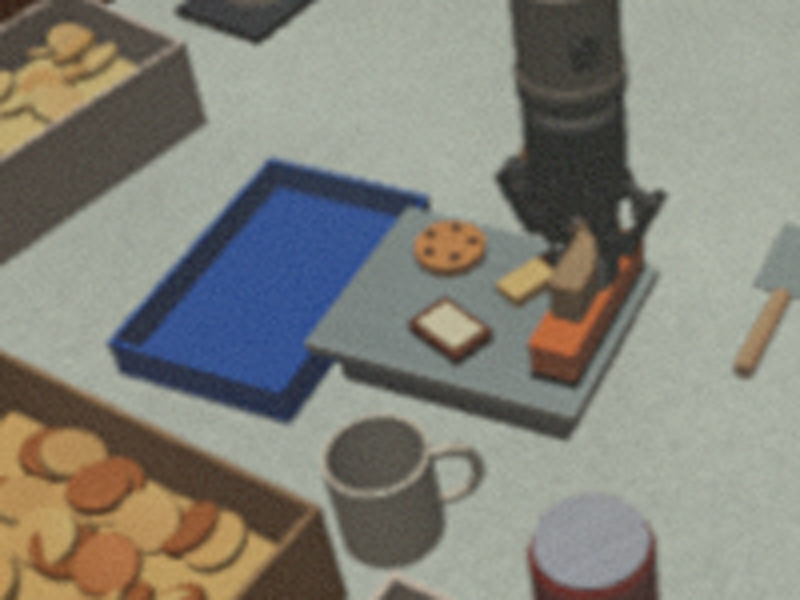

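The crop shows the scraper over the plate's near end, with all three biscuits ahead of it towards the tray. Starting the wipe with the rubber about 2 mm up.

```bash
python3 -m crank '[{"tx":1.5,"ty":-4,"tz":3,"spin":0,"claw":15},{"tx":1.5,"ty":-14,"tz":3,"spin":0,"claw":15},{"tx":1.5,"ty":-26,"tz":3,"spin":0,"claw":15},{"tx":1.5,"ty":-40,"tz":3,"spin":0,"claw":15},{"tx":1.5,"ty":-54,"tz":3,"spin":0,"claw":15},{"tx":1.5,"ty":-68,"tz":3,"spin":0,"claw":15},{"tx":1.5,"ty":-82,"tz":3,"spin":0,"claw":15},{"tx":1.5,"ty":-96,"tz":3,"spin":0,"claw":15},{"tx":1.5,"ty":-110,"tz":3,"spin":0,"claw":15},{"tx":1.5,"ty":-122,"tz":3,"spin":0,"claw":15},{"tx":1.5,"ty":-130,"tz":3,"spin":0,"claw":15},{"tx":1.5,"ty":-130,"tz":3,"spin":0,"claw":15}]' 80
python3 - <<'E'
from m import *
from plan import plan
plan(610,-300,127,98.7)
c=cam('scene'); save(c,'pics/s3.png',(70,110,270,260),4)
E
```

```text
clock: 13.55
tcp_pos: [0.5928, -0.1972, 0.1274]
eef_rot: [-0.119, 1.568, 0.117]
wrist_force: [0.4, -0.5, -2.7]
finger_gap: 0.313
at [ 592.8 -197.2  127.4] yaw 98.61 -> t [   0.5 -104.2    1.6] spin -0.002 j7 1.99 F [ 0.4 -0.5 -2.7] gap 26.8 clk 13.55
```

View pics/s3.png

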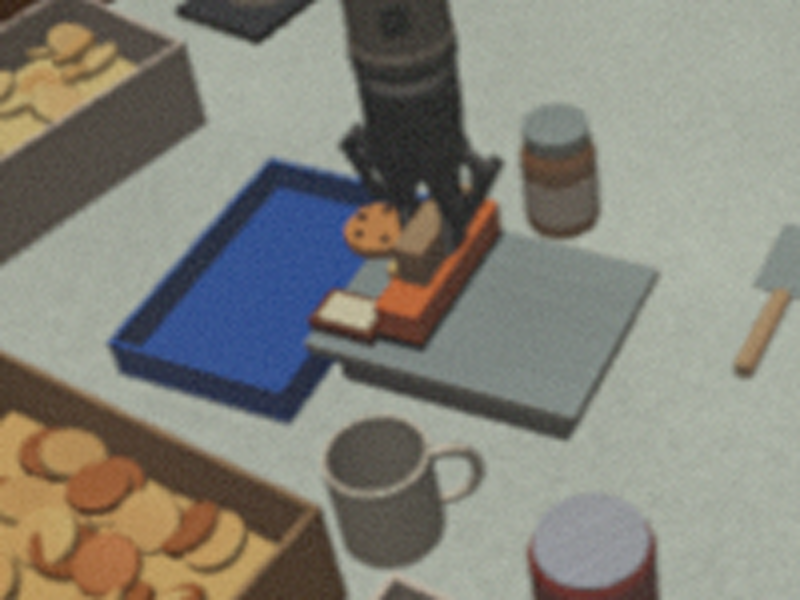

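The crop shows all three biscuits ahead of the blade with the slab at the plate edge, and no extra force. Finishing the wipe past the edge, then lifting.

```bash
python3 -m crank '[{"tx":0,"ty":-8,"tz":0,"spin":0,"claw":15},{"tx":0,"ty":-18,"tz":0,"spin":0,"claw":15},{"tx":0,"ty":-29,"tz":0,"spin":0,"claw":15},{"tx":0,"ty":-40,"tz":0,"spin":0,"claw":15},{"tx":0,"ty":-51,"tz":0,"spin":0,"claw":15},{"tx":0,"ty":-62,"tz":0,"spin":0,"claw":15},{"tx":0,"ty":-73,"tz":0,"spin":0,"claw":15},{"tx":0,"ty":-84,"tz":0,"spin":0,"claw":15},{"tx":0,"ty":-95,"tz":0,"spin":0,"claw":15},{"tx":0,"ty":-104,"tz":0,"spin":0,"claw":15},{"tx":0,"ty":-104,"tz":0,"spin":0,"claw":15},{"tx":0,"ty":-104,"tz":0,"spin":0,"claw":15}]' 80
python3 -m crank '[{"tx":-20,"ty":0,"tz":0,"spin":0,"claw":15},{"tx":-50,"ty":0,"tz":0,"spin":0,"claw":15},{"tx":-50,"ty":60,"tz":0,"spin":0,"claw":15},{"tx":-50,"ty":120,"tz":0,"spin":0,"claw":15},{"tx":-50,"ty":180,"tz":0,"spin":0,"claw":15},{"tx":-50,"ty":240,"tz":0,"spin":0,"claw":15},{"tx":-50,"ty":300,"tz":0,"spin":0,"claw":15},{"tx":-50,"ty":360,"tz":0,"spin":0,"claw":15},{"tx":-50,"ty":400,"tz":0,"spin":0,"claw":15},{"tx":-50,"ty":400,"tz":0,"spin":0,"claw":15},{"tx":-50,"ty":400,"tz":0,"spin":0,"claw":15}]'
python3 - <<'E'
from m import *
from plan import plan
plan(575,145,68,90)
c=cam('scene'); save(c,'pics/s4.png',(70,110,350,270),2.8)
E
```

```text
clock: 14.8
tcp_pos: [0.6086, -0.298, 0.1273]
eef_rot: [-0.119, 1.568, 0.12]
wrist_force: [0.7, -0.1, -2.7]
finger_gap: 0.32
clock: 15.9
tcp_pos: [0.546, 0.1078, 0.1778]
eef_rot: [-0.126, 1.567, 0.134]
wrist_force: [-0.8, 0.2, -2.2]
finger_gap: 0.315
at [546.  107.8 177.8] yaw 99.5 -> t [110.   31.3  34.7] spin 0.166 j7 1.44 F [-0.8  0.2 -2.2] gap 26.9 clk 15.9
```

View pics/s4.png

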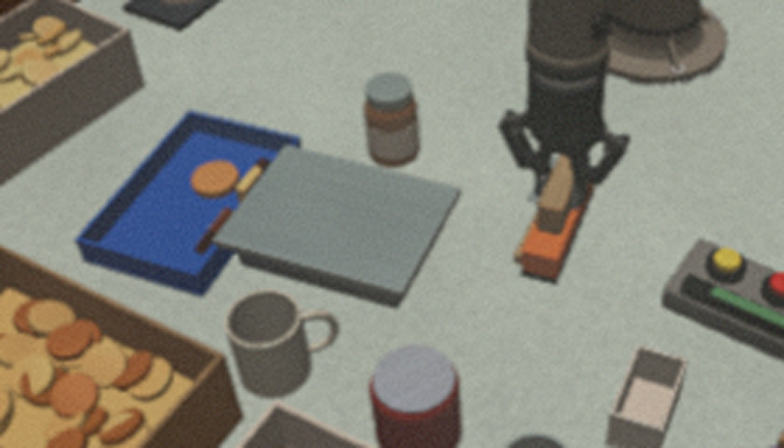

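The crop shows a clear plate and all three biscuits in the tray, the slab leaning near the +y wall at (213,230). I'll check that from the top once the scraper is down.

```bash
python3 -m crank '[{"tx":0,"ty":31.3,"tz":34.7,"spin":0.166,"claw":15},{"tx":0,"ty":31.3,"tz":34.7,"spin":0.166,"claw":15},{"tx":35,"ty":31.3,"tz":34.7,"spin":0.166,"claw":15},{"tx":70,"ty":31.3,"tz":34.7,"spin":0.166,"claw":15},{"tx":95,"ty":31.3,"tz":34.7,"spin":0.166,"claw":15},{"tx":106,"ty":31.3,"tz":34.7,"spin":0.166,"claw":15},{"tx":110,"ty":31.3,"tz":34.7,"spin":0.166,"claw":15},{"tx":111.5,"ty":31.3,"tz":34.7,"spin":0.166,"claw":15},{"tx":112.5,"ty":31.3,"tz":34.7,"spin":0.166,"claw":15},{"tx":112.5,"ty":31.3,"tz":34.7,"spin":0.166,"claw":15}]'; python3 plan.py 575 145 64 90
```

```text
clock: 16.95
tcp_pos: [0.5784, 0.1336, 0.0661]
eef_rot: [0.011, 1.569, -0.01]
wrist_force: [-0.2, 0.7, -2.7]
finger_gap: 0.313
at [578.4 133.6  66.1] yaw 89.21 -> t [ 2.1 11.3 -3.5] spin -0.014 j7 1.25 F [-0.2  0.7 -2.7] gap 26.8 clk 16.95
```

```bash
python3 -m crank '[{"tx":0.8,"ty":0,"tz":0,"spin":0,"claw":15},{"tx":1.5,"ty":0,"tz":0,"spin":0,"claw":15},{"tx":1.8,"ty":0,"tz":0,"spin":0,"claw":15},{"tx":1.8,"ty":0,"tz":0,"spin":0,"claw":15}]'; python3 -m crank '[{"tx":0,"ty":0,"tz":0,"spin":0,"claw":35},{"tx":0,"ty":0,"tz":0,"spin":0,"claw":50},{"tx":0,"ty":0,"tz":0,"spin":0,"claw":60},{"tx":0,"ty":0,"tz":0,"spin":0,"claw":60},{"tx":0,"ty":0,"tz":0,"spin":0,"claw":60},{"tx":-30,"ty":0,"tz":0,"spin":0,"claw":60},{"tx":-70,"ty":0,"tz":0,"spin":0,"claw":60},{"tx":-110,"ty":0,"tz":0,"spin":0,"claw":60},{"tx":-110,"ty":0,"tz":0,"spin":0,"claw":60},{"tx":-110,"ty":0,"tz":0,"spin":0,"claw":60}]' 40
python3 - <<'E'
from m import *
from plan import plan
c=cam('wrist'); W=cloud(c); t=sense()['tcp_pos']
B=(abs(W[...,1]-.134)<.05)&(abs(W[...,0]-.578)<.12)
for lo,hi in((.03,.05),(.07,.09)):
    m=B&(W[...,2]>lo)&(W[...,2]<hi); print(m.sum(),rect(W[m]),np.median(W[m][:,2]))
plan(438,274,95,90)
E
```

```text
clock: 17.35
tcp_pos: [0.5782, 0.1336, 0.0648]
eef_rot: [0.011, 1.569, -0.011]
wrist_force: [-3.0, -0.4, 9.2]
finger_gap: 0.317
clock: 18.35
tcp_pos: [0.5781, 0.1336, 0.1741]
eef_rot: [0.011, 1.569, -0.01]
wrist_force: [-0.6, -0.5, -0.2]
finger_gap: 0.701
2759 (array([576.3, 133.4]), array([ 40.1, 149.5]), 89.1) 0.03943955102375435
3496 (array([576.4, 133.3]), array([28. , 89.3]), 89.1) 0.07943568072234349
at [577.2 133.4 172.8] yaw 89.21 -> t [  77.8  138.7 -141.1] spin -0.014 j7 1.24 F [ 0.1  0.4 -0.1] gap 60.1 clk 18.4
```

The scraper stands on its rubber again, clear of the gripper (block top 39 mm, grip top 79 mm). For the keys I'll turn the tool to yaw 170°, so the wrist camera stays away from the big orange decoy, and close the fingers.

```bash
python3 -m crank '[{"tx":0,"ty":20,"tz":-20,"spin":-0.14,"claw":30},{"tx":0,"ty":40,"tz":-40,"spin":-0.28,"claw":0},{"tx":0,"ty":60,"tz":-60,"spin":-0.42,"claw":0},{"tx":0,"ty":80,"tz":-80,"spin":-0.56,"claw":0},{"tx":0,"ty":100,"tz":-100,"spin":-0.7,"claw":0},{"tx":0,"ty":120,"tz":-120,"spin":-0.84,"claw":0},{"tx":0,"ty":138.7,"tz":-141.5,"spin":-0.98,"claw":0},{"tx":10,"ty":138.7,"tz":-141.5,"spin":-1.12,"claw":0},{"tx":20,"ty":138.7,"tz":-141.5,"spin":-1.26,"claw":0},{"tx":40,"ty":138.7,"tz":-141.5,"spin":-1.4,"claw":0},{"tx":43,"ty":138.7,"tz":-141.5,"spin":-1.41,"claw":0},{"tx":43,"ty":138.7,"tz":-141.5,"spin":-1.41,"claw":0}]' 40
python3 - <<'E'
from m import *
from plan import plan
c=cam('wrist'); W=cloud(c); hsv=cv2.cvtColor(c['image'],cv2.COLOR_RGB2HSV)
for nm,lo,hi in(('y',(20,110,90),(36,255,255)),('g',(45,110,50),(90,255,255)),('r',(0,150,80),(6,255,255))):
    mm=seg(W,hsv,lo,hi,(0,0,512,384),(.03,.065)).astype(np.uint8); q,l2,st,_=cv2.connectedComponentsWithStats(mm)
    for j in range(1,q):
        if st[j,4]>150: print(nm,st[j],np.round(np.median(W[l2==j],0)*1000),rect(W[l2==j]))
plan(438,274,75,170)
t=cam('top'); W=cloud(t); hsv=cv2.cvtColor(t['image'],cv2.COLOR_RGB2HSV)
m=(W[...,2]>.012)&(W[...,0]>.45)&(W[...,0]<.8)&(W[...,1]<-.27)&(W[...,1]>-.47)&(cv2.inRange(hsv,(0,60,30),(30,255,255))>0)
k,l,st,ce=cv2.connectedComponentsWithStats(m.astype(np.uint8))
for j in range(1,k):
    if st[j,4]>20: print('tray thing',st[j],np.round(np.percentile(W[l==j],[2,50,98],axis=0)*1000).tolist())
a=cv2.resize(t['image'][110:240,290:480,::-1],None,fx=2.6,fy=2.6,interpolation=cv2.INTER_CUBIC); cv2.imwrite('pics/fin.png',a)
E
```

```text
clock: 19.6
tcp_pos: [0.437, 0.2733, 0.1288]
eef_rot: [-1.077, 1.292, 1.078]
wrist_force: [-0.0, 0.8, 0.4]
finger_gap: 0.004
y [ 230  188   42   42 1361] [436. 272.  57.] (array([437.4, 273.1]), array([32.4, 30.8]), 1.2)
at [437.6 273.8 129.6] yaw 169.8 -> t [54.6 -0.4  0.4] spin -0.003 j7 2.13 F [-0.2 -0.5  0.4] gap 0.0 clk 19.65
tray thing [396 149  10  16 104] [[645.0, -301.0, 28.0], [660.0, -280.0, 57.0], [681.0, -271.0, 64.0]]
tray thing [417 181  23  22 389] [[550.0, -392.0, 15.0], [577.0, -364.0, 19.0], [603.0, -336.0, 23.0]]
tray thing [406 185   9  23 137] [[533.0, -319.0, 23.0], [565.0, -311.0, 33.0], [590.0, -302.0, 36.0]]
```

View pics/fin.png

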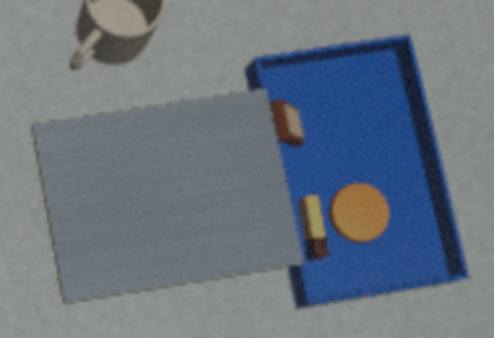

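The top crop shows the plate empty, the round at (360,212) and the finger at (314,225) in the tray. The slab at (287,122) is standing on end against the tray's near wall: its top is at about 64 mm, level with the plate edge and probably leaning on it. That isn't good enough before zeroing, so I'll take the scraper again and push the slab's top off with another light wipe (11 pictures viewed).

```bash
python3 -m crank '[{"tx":-30,"ty":0,"tz":0,"spin":0.14,"claw":0},{"tx":-45,"ty":-20,"tz":-14,"spin":0.28,"claw":0},{"tx":-45,"ty":-45,"tz":-32,"spin":0.42,"claw":0},{"tx":-45,"ty":-70,"tz":-50,"spin":0.56,"claw":0},{"tx":-45,"ty":-95,"tz":-67,"spin":0.7,"claw":0},{"tx":-45,"ty":-120,"tz":-85,"spin":0.84,"claw":30},{"tx":-45,"ty":-140,"tz":-99,"spin":0.98,"claw":60},{"tx":-45,"ty":-155,"tz":-109,"spin":1.12,"claw":60},{"tx":-45,"ty":-161.5,"tz":-113.7,"spin":1.26,"claw":60},{"tx":-45,"ty":-161.5,"tz":-113.7,"spin":1.409,"claw":60},{"tx":-45,"ty":-161.5,"tz":-113.7,"spin":1.409,"claw":60},{"tx":-45,"ty":-161.5,"tz":-113.7,"spin":1.409,"claw":60}]' 40; python3 plan.py 576.4 133.4 65 89.1
python3 - <<'E'
from m import *
t=cam('top'); W=cloud(t)
C=np.array([.591,-.157]); ex=np.array([.9885,.151]); ey=np.array([-.151,.9885])
xs=(W[...,:2]-C)@ex; ys=(W[...,:2]-C)@ey
m=(xs>.015)&(xs<.09)&(ys<-.095)&(ys>-.17)&(W[...,2]>.01)
for v in range(145,172,3):
    u=np.nonzero(m[v])[0]; print(v,[(int(i),int(ys[v,i]*1000),int(W[v,i,2]*1000),int(t['image'][v,i,2])) for i in u[::1]][:18])
E
```

```text
clock: 20.9
tcp_pos: [0.5773, 0.1346, 0.1757]
eef_rot: [0.007, 1.57, -0.007]
wrist_force: [-1.1, -0.0, 1.1]
finger_gap: 0.7
at [577.3 134.6 175.7] yaw 89.47 -> t [110.7  -1.3  -1. ] spin 0.007 j7 1.25 F [-1.1 -0.   1.1] gap 59.8 clk 20.9
145 [(383, -96, 55, 134), (384, -97, 60, 135), (385, -99, 61, 126), (386, -102, 61, 113), (387, -105, 59, 117), (388, -107, 61, 123), (389, -110, 59, 128), (390, -112, 61, 131), (391, -115, 61, 137), (392, -118, 61, 142)]
148 [(384, -95, 60, 126), (385, -98, 59, 129), (386, -100, 63, 127), (387, -104, 58, 126), (388, -107, 58, 125), (389, -109, 59, 124), (390, -111, 60, 127), (391, -114, 59, 127), (392, -116, 60, 128), (393, -119, 60, 121), (395, -126, 55, 114), (396, -127, 60, 105), (397, -129, 62, 96), (398, -134, 56, 107), (402, -162, 10, 143)]
151 [(384, -95, 56, 124), (385, -97, 59, 126), (386, -98, 63, 124), (387, -101, 63, 124), (388, -104, 61, 126), (389, -107, 60, 126), (390, -110, 58, 128), (391, -110, 64, 126), (392, -114, 61, 125), (393, -116, 63, 107), (394, -123, 52, 57), (395, -124, 56, 36), (396, -125, 60, 41), (397, -126, 64, 42), (3
[... 1377 characters left out ...]
392, -107, 62, 127), (393, -111, 59, 125), (394, -113, 61, 124), (395, -115, 63, 125), (396, -118, 59, 106), (397, -123, 55, 62), (398, -124, 57, 46), (399, -127, 56, 42), (400, -131, 53, 38), (401, -135, 50, 47), (402, -139, 47, 36), (403, -142, 44, 38), (404, -149, 34, 46)]
166 [(388, -95, 60, 128), (389, -98, 61, 126), (390, -100, 61, 128), (391, -103, 62, 129), (392, -106, 60, 128), (393, -108, 62, 129), (394, -113, 55, 127), (395, -114, 58, 127), (396, -116, 61, 128), (397, -120, 56, 136)]
169 [(389, -97, 57, 125), (390, -98, 63, 124), (391, -101, 62, 127), (392, -104, 60, 130), (393, -106, 61, 129), (394, -109, 60, 129), (395, -113, 58, 127), (396, -114, 61, 127), (397, -118, 57, 129)]
```

Depths confirm it: the slab leans on the plate edge, with its top at about 62 mm, ys≈-127, and its foot at about -155. A wipe with the rubber just touching the plate should push the top over. Regrasping by the grip.

```bash
python3 -m crank '[{"tx":40,"ty":-1,"tz":-1,"spin":0,"claw":60},{"tx":80,"ty":-1,"tz":-1,"spin":0,"claw":60},{"tx":103,"ty":-1,"tz":-1,"spin":0,"claw":60},{"tx":110.5,"ty":-1,"tz":-1,"spin":0,"claw":60},{"tx":110.5,"ty":-1,"tz":-1,"spin":0,"claw":60},{"tx":110.5,"ty":-1,"tz":-1,"spin":0,"claw":15},{"tx":110.5,"ty":-1,"tz":-1,"spin":0,"claw":15},{"tx":110.5,"ty":-1,"tz":-1,"spin":0,"claw":15},{"tx":110.5,"ty":-1,"tz":-1,"spin":0,"claw":15},{"tx":110.5,"ty":-1,"tz":-1,"spin":0,"claw":15},{"tx":110.5,"ty":-1,"tz":-1,"spin":0,"claw":15}]' 80; python3 -m crank '[{"tx":-10,"ty":0,"tz":0,"spin":0,"claw":15},{"tx":-40,"ty":0,"tz":0,"spin":0,"claw":15},{"tx":-80,"ty":0,"tz":0,"spin":0,"claw":15},{"tx":-100,"ty":0,"tz":0,"spin":0,"claw":15},{"tx":-100,"ty":0,"tz":0,"spin":0,"claw":15},{"tx":-100,"ty":0,"tz":0,"spin":0,"claw":15}]'
python3 - <<'E'
from h import *
from plan import plan
p=np.array([591,-157])+20*np.array([.9885,.151])-40*np.array([-.151,.9885]); print(p); plan(p[0],p[1],165,98.7)
E
```

```text
clock: 22.05
tcp_pos: [0.5775, 0.1333, 0.0665]
eef_rot: [0.011, 1.568, -0.009]
wrist_force: [-1.5, -1.1, 7.2]
finger_gap: 0.314
clock: 22.65
tcp_pos: [0.5759, 0.133, 0.1647]
eef_rot: [0.01, 1.571, -0.01]
wrist_force: [-0.4, 0.0, -3.1]
finger_gap: 0.317
[ 616.81 -193.52]
at [575.9 133.  164.7] yaw 89.27 -> t [-3.00e-01 -3.26e+02  4.50e+01] spin -0.164 j7 1.25 F [-0.4  0.  -3.1] gap 27.1 clk 22.65
```

```bash
python3 -m crank '[{"tx":0,"ty":-45,"tz":6,"spin":-0.03,"claw":15},{"tx":0,"ty":-90,"tz":12,"spin":-0.08,"claw":15},{"tx":0,"ty":-135,"tz":18,"spin":-0.12,"claw":15},{"tx":0,"ty":-180,"tz":24,"spin":-0.164,"claw":15},{"tx":0,"ty":-225,"tz":30,"spin":-0.164,"claw":15},{"tx":0,"ty":-270,"tz":38,"spin":-0.164,"claw":15},{"tx":0,"ty":-310,"tz":45,"spin":-0.164,"claw":15},{"tx":0,"ty":-326,"tz":45,"spin":-0.164,"claw":15},{"tx":20,"ty":-326,"tz":45,"spin":-0.164,"claw":15},{"tx":34,"ty":-326,"tz":45,"spin":-0.164,"claw":15},{"tx":36,"ty":-326,"tz":45,"spin":-0.164,"claw":15},{"tx":36,"ty":-326,"tz":45,"spin":-0.164,"claw":15}]' 80
python3 -m crank '[{"tx":0.7,"ty":0,"tz":0,"spin":0,"claw":15},{"tx":0.7,"ty":0,"tz":0,"spin":0,"claw":15}]'
python3 -m crank '[{"tx":0.7,"ty":0,"tz":0,"spin":0,"claw":15},{"tx":0.7,"ty":0,"tz":0,"spin":0,"claw":15}]'
python3 plan.py 616.8 -193.5 126 98.7
```

```text
clock: 23.85
tcp_pos: [0.6163, -0.192, 0.1272]
eef_rot: [-0.119, 1.57, 0.121]
wrist_force: [-0.7, 0.3, -2.1]
finger_gap: 0.315
clock: 24.05
tcp_pos: [0.6172, -0.1926, 0.1279]
eef_rot: [-0.119, 1.567, 0.12]
wrist_force: [-0.8, -1.1, -2.5]
finger_gap: 0.318
clock: 24.25
tcp_pos: [0.6172, -0.1932, 0.1274]
eef_rot: [-0.119, 1.567, 0.119]
wrist_force: [-0.6, -0.0, -1.7]
finger_gap: 0.316
at [ 617.2 -193.2  127.4] yaw 98.68 -> t [ 1.4 -0.2 -0.4] spin -0.0 j7 1.98 F [-0.6 -0.  -1.7] gap 27.0 clk 24.25
```

```bash
for i in 1 2; do :; done; python3 -m crank '[{"tx":0.6,"ty":0,"tz":0,"spin":0,"claw":15},{"tx":0.6,"ty":0,"tz":0,"spin":0,"claw":15}]'
python3 -m crank '[{"tx":0.5,"ty":0,"tz":0,"spin":0,"claw":15},{"tx":0.5,"ty":0,"tz":0,"spin":0,"claw":15}]'
```

```text
clock: 24.45
tcp_pos: [0.6171, -0.1935, 0.1267]
eef_rot: [-0.119, 1.568, 0.119]
wrist_force: [-0.1, -0.3, -2.5]
finger_gap: 0.318
clock: 24.65
tcp_pos: [0.6172, -0.1935, 0.1264]
eef_rot: [-0.119, 1.567, 0.119]
wrist_force: [-0.4, 0.7, -0.8]
finger_gap: 0.31
```

```bash
python3 -m crank '[{"tx":0,"ty":-10,"tz":0,"spin":0,"claw":15},{"tx":0,"ty":-25,"tz":0,"spin":0,"claw":15},{"tx":0,"ty":-40,"tz":0,"spin":0,"claw":15},{"tx":0,"ty":-55,"tz":0,"spin":0,"claw":15},{"tx":0,"ty":-63,"tz":0,"spin":0,"claw":15},{"tx":0,"ty":-71,"tz":0,"spin":0,"claw":15},{"tx":0,"ty":-79,"tz":0,"spin":0,"claw":15},{"tx":0,"ty":-87,"tz":0,"spin":0,"claw":15},{"tx":0,"ty":-95,"tz":0,"spin":0,"claw":15},{"tx":0,"ty":-103,"tz":0,"spin":0,"claw":15},{"tx":0,"ty":-110,"tz":0,"spin":0,"claw":15},{"tx":0,"ty":-110,"tz":0,"spin":0,"claw":15}]' 80
cat > tr.py <<'E'
from m import *
t=cam('top'); W=cloud(t); hsv=cv2.cvtColor(t['image'],cv2.COLOR_RGB2HSV); im=t['image'].astype(int)
C=np.array([.591,-.157]); ex=np.array([.9885,.151]); ey=np.array([-.151,.9885])
xs=(W[...,:2]-C)@ex*1000; ys=(W[...,:2]-C)@ey*1000
m=(abs(xs)<125)&(ys<-121)&(ys>-292)&(W[...,2]>.008)&(W[...,2]<.1)&(im[...,2]<im[...,0]+5)
k,l,st,ce=cv2.connectedComponentsWithStats(m.astype(np.uint8))
for j in range(1,k):
    if st[j,4]>25: q=l==j; print('tray',st[j].tolist(),'xs,ys,z 2/50/98:',[np.round(np.percentile(a,[2,50,98])).tolist() for a in (xs[q],ys[q],W[...,2][q]*1000)],im[q].mean(0).round())
m=(abs(xs)<88)&(abs(ys)<118); print('plate z max pct',np.nanpercentile(W[...,2][m],[50,99.5]))
E
python3 tr.py
python3 -c "
import pickle,cv2
from h import *
c=cam('scene'); save(c,'pics/s5.png',(80,110,260,250),4)"
```

```text
clock: 25.85
tcp_pos: [0.6343, -0.3087, 0.1314]
eef_rot: [-0.122, 1.563, 0.109]
wrist_force: [-9.2, -2.0, 25.2]
finger_gap: 0.313
tray [401, 138, 39, 71, 626] xs,ys,z 2/50/98: [[-79.0, -47.0, 82.0], [-230.0, -148.0, -135.0], [15.0, 31.0, 98.0]] [99. 73. 47.]
plate z max pct [0.06182431 0.59033188]
```

25 N upward: the slab has turned upright under the rubber. Lifting off and looking by depth.

```bash
python3 -m crank '[{"tx":-10,"ty":0,"tz":0,"spin":0,"claw":15},{"tx":-25,"ty":0,"tz":0,"spin":0,"claw":15},{"tx":-50,"ty":0,"tz":0,"spin":0,"claw":15},{"tx":-50,"ty":50,"tz":0,"spin":0,"claw":15},{"tx":-50,"ty":100,"tz":0,"spin":0,"claw":15},{"tx":-50,"ty":150,"tz":0,"spin":0,"claw":15},{"tx":-50,"ty":200,"tz":0,"spin":0,"claw":15},{"tx":-50,"ty":200,"tz":0,"spin":0,"claw":15}]' 80
python3 tr.py
python3 - <<'E'
from m import *
from plan import plan
plan(575,133,66,90)
t=load('top'); a=cv2.resize(t['image'][120:235,370:480,::-1],None,fx=4,fy=4,interpolation=cv2.INTER_CUBIC)
s=cam('scene'); b=cv2.resize(s['image'][125:240,80:170,::-1],None,fx=4,fy=4,interpolation=cv2.INTER_CUBIC); cv2.imwrite('pics/last.png',np.hstack([a,b])[:, :800])
E
```

```text
clock: 26.75
tcp_pos: [0.6033, -0.0938, 0.1761]
eef_rot: [-0.124, 1.568, 0.133]
wrist_force: [1.8, 0.8, -2.4]
finger_gap: 0.313
tray [423, 180, 17, 23, 246] xs,ys,z 2/50/98: [[-74.0, -44.0, -16.0], [-231.0, -212.0, -197.0], [15.0, 19.0, 24.0]] [156. 116.  67.]
plate z max pct [0.52777428 0.62630494]
at [603.6 -98.6 176.3] yaw 99.17 -> t [110.9 232.9   8.7] spin 0.16 j7 1.82 F [-0.1 -1.  -2.5] gap 27.1 clk 26.8
```

```bash
python3 -m crank '[{"tx":0,"ty":50,"tz":2,"spin":0.05,"claw":15},{"tx":0,"ty":100,"tz":4,"spin":0.1,"claw":15},{"tx":0,"ty":150,"tz":6,"spin":0.16,"claw":15},{"tx":0,"ty":200,"tz":8,"spin":0.16,"claw":15},{"tx":0,"ty":233,"tz":9,"spin":0.16,"claw":15},{"tx":0,"ty":233,"tz":9,"spin":0.16,"claw":15},{"tx":0,"ty":233,"tz":9,"spin":0.16,"claw":15}]' 80
python3 tr.py
python3 - <<'E'
from m import *
from plan import plan
plan(575,133,66,90)
t=load('top'); a=cv2.resize(t['image'][120:235,370:480,::-1],None,fx=4,fy=4,interpolation=cv2.INTER_CUBIC)
s=cam('scene'); b=cv2.resize(s['image'][125:240,80:170,::-1],None,fx=4,fy=4,interpolation=cv2.INTER_CUBIC); cv2.imwrite('pics/last.png',np.hstack([a,b])[:, :800])
W=cloud(s)
C=np.array([.591,-.157]); ex=np.array([.9885,.151]); ey=np.array([-.151,.9885]); im=s['image'].astype(int)
xs=(W[...,:2]-C)@ex*1000; ys=(W[...,:2]-C)@ey*1000
m=(abs(xs)<125)&(ys<-123)&(ys>-292)&(W[...,2]>.0)&(W[...,2]<.1)&(im[...,2]<im[...,0]+10)
k,l,st,ce=cv2.connectedComponentsWithStats(m.astype(np.uint8))
for j in range(1,k):
    if st[j,4]>25: q=l==j; print('scene',st[j].tolist(),[np.round(np.percentile(x,[2,50,98])).tolist() for x in (xs[q],ys[q],W[...,2][q]*1000)],im[q].mean(0).round())
E
```

```text
clock: 27.55
tcp_pos: [0.5779, 0.1266, 0.1762]
eef_rot: [0.006, 1.571, -0.007]
wrist_force: [1.1, -1.1, -2.7]
finger_gap: 0.319
tray [401, 146, 12, 19, 150] xs,ys,z 2/50/98: [[35.0, 52.0, 72.0], [-161.0, -151.0, -149.0], [24.0, 62.0, 68.0]] [71. 49. 44.]
tray [417, 180, 23, 23, 404] xs,ys,z 2/50/98: [[-73.0, -46.0, -18.0], [-230.0, -203.0, -175.0], [14.0, 19.0, 23.0]] [156. 118.  71.]
tray [405, 185, 11, 24, 167] xs,ys,z 2/50/98: [[-82.0, -52.0, -24.0], [-157.0, -146.0, -140.0], [18.0, 33.0, 37.0]] [114. 101.  75.]
plate z max pct [0.06015239 0.0651289 ]
at [578.  125.1 176.1] yaw 89.38 -> t [110.1   8.   -3.1] spin -0.011 j7 1.26 F [-0.8 -0.  -2.9] gap 27.2 clk 27.6
scene [137, 167, 30, 34, 393] [[-72.0, -25.0, 77.0], [-229.0, -161.0, -144.0], [5.0, 21.0, 66.0]] [121.  93.  70.]
```

The slab now stands upright and free in the tray (ys -149 to -161, top 66 mm), about 28 mm clear of the plate. It could still fall back, so I'll tip it forward with the blade's face. First I need to check whether the scraper slipped in the grip.

Run:
```python
from m import *
from plan import plan
for n in('wrist','scene'):
    c=cam(n); W=cloud(c); t=sense()['tcp_pos']; hsv=cv2.cvtColor(c['image'],cv2.COLOR_RGB2HSV)
    m=(cv2.inRange(hsv,(5,150,60),(16,255,255))>0)&(abs(W[...,1]-t[1])<.05)&(abs(W[...,0]-t[0])<.12)&(W[...,2]>.1)
    P=W[m]; print(n,m.sum(),np.round(np.percentile(P,[1,25,50,75,99],axis=0)*1000).tolist())
    top=P[P[:,2]>np.percentile(P[:,2],60)]
    A=np.c_[top[:,:2]-t[:2],np.ones(len(top))]; r=np.linalg.lstsq(A,top[:,2],rcond=None)[0]; print('slope x,y',r[:2].round(3),'blocktop at tcp -tcp_z',(r[2]-t[2])*1000, t)
p=np.array([591,-157])+20*np.array([.9885,.151])-70*np.array([-.151,.9885]); print(p); plan(p[0],p[1],176,98.7)
```

```text
wrist 4977 [[503.0, 105.0, 131.0], [511.0, 114.0, 149.0], [521.0, 126.0, 149.0], [531.0, 136.0, 150.0], [636.0, 144.0, 186.0]]
slope x,y [0.268 0.115] blocktop at tcp -tcp_z -8.49502034043753 [0.57801852 0.12445827 0.17616034]
scene 149 [[543.0, 106.0, 145.0], [622.0, 118.0, 148.0], [633.0, 130.0, 149.0], [644.0, 139.0, 150.0], [654.0, 143.0, 154.0]]
slope x,y [ 0.011 -0.007] blocktop at tcp -tcp_z -25.911973796043736 [0.57793778 0.12471168 0.17616046]
[ 621.34  -223.175]
at [577.9 124.7 176.2] yaw 89.29 -> t [   0.5 -347.3   47.7] spin -0.164 j7 1.26 F [ 1.  -0.2 -3.3] gap 27.1 clk 27.75
```

```bash
python3 -m crank '[{"tx":0,"ty":-45,"tz":6,"spin":-0.03,"claw":15},{"tx":0,"ty":-90,"tz":12,"spin":-0.08,"claw":15},{"tx":0,"ty":-135,"tz":18,"spin":-0.12,"claw":15},{"tx":0,"ty":-180,"tz":24,"spin":-0.164,"claw":15},{"tx":0,"ty":-225,"tz":30,"spin":-0.164,"claw":15},{"tx":0,"ty":-270,"tz":38,"spin":-0.164,"claw":15},{"tx":0,"ty":-315,"tz":46,"spin":-0.164,"claw":15},{"tx":0,"ty":-347,"tz":47.7,"spin":-0.164,"claw":15},{"tx":20,"ty":-347,"tz":47.7,"spin":-0.164,"claw":15},{"tx":40,"ty":-347,"tz":47.7,"spin":-0.164,"claw":15},{"tx":48,"ty":-347,"tz":47.7,"spin":-0.164,"claw":15},{"tx":48.7,"ty":-347,"tz":47.7,"spin":-0.164,"claw":15}]' 80
python3 -m crank '[{"tx":0,"ty":0,"tz":0,"spin":0,"claw":15},{"tx":0,"ty":0,"tz":0,"spin":0,"claw":15}]'; python3 plan.py 621.3 -223.2 127 98.7
```

```text
clock: 28.95
tcp_pos: [0.6213, -0.2214, 0.1271]
eef_rot: [-0.121, 1.569, 0.12]
wrist_force: [0.5, 0.4, -1.6]
finger_gap: 0.315
clock: 29.15
tcp_pos: [0.6223, -0.2203, 0.1281]
eef_rot: [-0.122, 1.566, 0.122]
wrist_force: [-0.1, -0.9, -2.6]
finger_gap: 0.314
at [ 622.3 -220.3  128.1] yaw 98.9 -> t [ 1.1 -2.7 -1.5] spin 0.003 j7 2.02 F [-0.1 -0.9 -2.6] gap 26.9 clk 29.15
```

```bash
python3 -m crank '[{"tx":0.8,"ty":-8,"tz":0,"spin":0,"claw":15},{"tx":0.8,"ty":-20,"tz":0,"spin":0,"claw":15},{"tx":0.8,"ty":-34,"tz":0,"spin":0,"claw":15},{"tx":0.8,"ty":-48,"tz":0,"spin":0,"claw":15},{"tx":0.8,"ty":-56,"tz":0,"spin":0,"claw":15},{"tx":0.8,"ty":-61,"tz":0,"spin":0,"claw":15},{"tx":0.8,"ty":-66,"tz":0,"spin":0,"claw":15},{"tx":0.8,"ty":-71,"tz":0,"spin":0,"claw":15},{"tx":0.8,"ty":-76,"tz":0,"spin":0,"claw":15},{"tx":0.8,"ty":-80,"tz":0,"spin":0,"claw":15},{"tx":0.8,"ty":-80,"tz":0,"spin":0,"claw":15}]' 80
python3 -m crank '[{"tx":-15,"ty":0,"tz":0,"spin":0,"claw":15},{"tx":-50,"ty":0,"tz":0,"spin":0,"claw":15},{"tx":-50,"ty":45,"tz":-6,"spin":0,"claw":15},{"tx":-50,"ty":90,"tz":-12,"spin":0,"claw":15},{"tx":-50,"ty":135,"tz":-18,"spin":0,"claw":15},{"tx":-50,"ty":180,"tz":-24,"spin":0,"claw":15},{"tx":-50,"ty":225,"tz":-30,"spin":0,"claw":15},{"tx":-50,"ty":270,"tz":-36,"spin":0,"claw":15},{"tx":-50,"ty":315,"tz":-36,"spin":0,"claw":15},{"tx":-50,"ty":360,"tz":-36,"spin":0,"claw":15},{"tx":-50,"ty":400,"tz":-36,"spin":0,"claw":15},{"tx":-50,"ty":425,"tz":-36,"spin":0,"claw":15}]'
python3 tr.py; python3 plan.py 575 133 68 90
```

```text
clock: 30.25
tcp_pos: [0.6342, -0.3001, 0.1266]
eef_rot: [-0.122, 1.567, 0.121]
wrist_force: [-0.0, 0.6, -2.5]
finger_gap: 0.315
clock: 31.45
tcp_pos: [0.5325, 0.1195, 0.1782]
eef_rot: [-0.124, 1.565, 0.127]
wrist_force: [-0.2, -0.3, -2.5]
finger_gap: 0.312
tray [406, 148, 24, 17, 309] xs,ys,z 2/50/98: [[36.0, 54.0, 74.0], [-225.0, -197.0, -169.0], [14.0, 19.0, 24.0]] [98. 59. 45.]
tray [417, 180, 23, 23, 408] xs,ys,z 2/50/98: [[-73.0, -46.0, -17.0], [-230.0, -202.0, -175.0], [14.0, 19.0, 23.0]] [152. 114.  68.]
tray [405, 185, 11, 24, 169] xs,ys,z 2/50/98: [[-82.0, -53.0, -24.0], [-157.0, -146.0, -141.0], [17.0, 32.0, 37.0]] [110.  97.  72.]
plate z max pct [0.06024743 0.06524718]
at [531.9 123.7 178.2] yaw 99.39 -> t [110.3   1.7  43.8] spin 0.164 j7 1.39 F [-0.6  4.5 -2.2] gap 26.8 clk 31.5
```

The slab now lies flat in the tray (top 19 mm), and all three biscuits are inside it clear of the plate. Standing the scraper back on the worktop.

```bash
python3 -m crank '[{"tx":0,"ty":1.7,"tz":43.8,"spin":0.164,"claw":15},{"tx":0,"ty":1.7,"tz":43.8,"spin":0.164,"claw":15},{"tx":35,"ty":1.7,"tz":43.8,"spin":0.164,"claw":15},{"tx":70,"ty":1.7,"tz":43.8,"spin":0.164,"claw":15},{"tx":95,"ty":1.7,"tz":43.8,"spin":0.164,"claw":15},{"tx":104,"ty":1.7,"tz":43.8,"spin":0.164,"claw":15},{"tx":108,"ty":1.7,"tz":43.8,"spin":0.164,"claw":15},{"tx":109.5,"ty":1.7,"tz":43.8,"spin":0.164,"claw":15},{"tx":110.5,"ty":1.7,"tz":43.8,"spin":0.164,"claw":15},{"tx":110.5,"ty":1.7,"tz":43.8,"spin":0.164,"claw":15}]'; python3 plan.py 575 133 66 90; python3 -m crank '[{"tx":0.7,"ty":0,"tz":0,"spin":0,"claw":15},{"tx":0.7,"ty":0,"tz":0,"spin":0,"claw":15}]'
```

```text
clock: 32.5
tcp_pos: [0.5769, 0.1237, 0.0673]
eef_rot: [0.007, 1.569, -0.006]
wrist_force: [-0.5, 0.2, -2.0]
finger_gap: 0.314
at [576.9 123.7  67.3] yaw 89.49 -> t [ 1.3  9.3 -2. ] spin -0.009 j7 1.26 F [-0.5  0.2 -2. ] gap 26.8 clk 32.5
clock: 32.7
tcp_pos: [0.5769, 0.1237, 0.0664]
eef_rot: [0.007, 1.569, -0.007]
wrist_force: [0.6, 0.5, 1.0]
finger_gap: 0.315
```

Light contact. Releasing and rising.

```bash
python3 -m crank '[{"tx":0.5,"ty":0,"tz":0,"spin":0,"claw":15},{"tx":0.5,"ty":0,"tz":0,"spin":0,"claw":35},{"tx":0.5,"ty":0,"tz":0,"spin":0,"claw":50},{"tx":0.5,"ty":0,"tz":0,"spin":0,"claw":60},{"tx":0.5,"ty":0,"tz":0,"spin":0,"claw":60},{"tx":0.5,"ty":0,"tz":0,"spin":0,"claw":60},{"tx":-30,"ty":0,"tz":0,"spin":0,"claw":60},{"tx":-70,"ty":0,"tz":0,"spin":0,"claw":60},{"tx":-108,"ty":0,"tz":0,"spin":0,"claw":60},{"tx":-108,"ty":0,"tz":0,"spin":0,"claw":60},{"tx":-108,"ty":0,"tz":0,"spin":0,"claw":60}]' 40
python3 - <<'E'
from m import *
from plan import plan
c=cam('wrist'); W=cloud(c)
B=(abs(W[...,1]-.124)<.05)&(abs(W[...,0]-.577)<.12)
for lo,hi in((.03,.05),(.07,.09)):
    m=B&(W[...,2]>lo)&(W[...,2]<hi); print(m.sum(),rect(W[m]),np.median(W[m][:,2]))
plan(437.5,273.5,130,170)
E
```

```text
clock: 33.8
tcp_pos: [0.5766, 0.1237, 0.1744]
eef_rot: [0.007, 1.569, -0.006]
wrist_force: [-0.5, 0.2, -0.6]
finger_gap: 0.7
2723 (array([576.5, 123.7]), array([ 40.1, 149.6]), 89.5) 0.03944976963361019
3479 (array([576.3, 123.6]), array([28.1, 89.7]), 89.5) 0.07941374168483376
at [575.7 123.5 173.1] yaw 89.5 -> t [  43.2  148.8 -139.5] spin -1.405 j7 1.26 F [-0.1  0.2  0.2] gap 60.1 clk 33.85
```

```bash
python3 -m crank '[{"tx":0,"ty":20,"tz":-20,"spin":-0.14,"claw":30},{"tx":0,"ty":40,"tz":-40,"spin":-0.28,"claw":0},{"tx":0,"ty":60,"tz":-60,"spin":-0.42,"claw":0},{"tx":0,"ty":85,"tz":-80,"spin":-0.56,"claw":0},{"tx":0,"ty":110,"tz":-100,"spin":-0.7,"claw":0},{"tx":0,"ty":130,"tz":-120,"spin":-0.84,"claw":0},{"tx":0,"ty":148.8,"tz":-139.5,"spin":-0.98,"claw":0},{"tx":10,"ty":148.8,"tz":-139.5,"spin":-1.12,"claw":0},{"tx":20,"ty":148.8,"tz":-139.5,"spin":-1.26,"claw":0},{"tx":40,"ty":148.8,"tz":-139.5,"spin":-1.4,"claw":0},{"tx":43,"ty":148.8,"tz":-139.5,"spin":-1.405,"claw":0},{"tx":43,"ty":148.8,"tz":-139.5,"spin":-1.405,"claw":0}]' 40; python3 -m crank '[{"tx":30,"ty":0,"tz":0,"spin":0,"claw":0},{"tx":48,"ty":0,"tz":0,"spin":0,"claw":0},{"tx":53,"ty":0,"tz":0,"spin":0,"claw":0},{"tx":53,"ty":0,"tz":0,"spin":0,"claw":0}]'; python3 plan.py 437.5 273.5 67 170
```

```text
clock: 35.05
tcp_pos: [0.4369, 0.2728, 0.1291]
eef_rot: [-1.077, 1.292, 1.078]
wrist_force: [-0.7, 0.8, 0.0]
finger_gap: -0.0
clock: 35.45
tcp_pos: [0.4378, 0.2736, 0.0774]
eef_rot: [-1.079, 1.288, 1.079]
wrist_force: [-0.3, -0.6, 0.3]
finger_gap: 0.002
at [437.8 273.6  77.4] yaw 169.91 -> t [10.4  0.3 -0.1] spin -0.002 j7 2.08 F [-0.3 -0.6  0.3] gap 0.2 clk 35.45
```

```bash
python3 -m crank '[{"tx":3,"ty":0,"tz":0,"spin":0,"claw":0},{"tx":6,"ty":0,"tz":0,"spin":0,"claw":0},{"tx":8,"ty":0,"tz":0,"spin":0,"claw":0},{"tx":9,"ty":0,"tz":0,"spin":0,"claw":0},{"tx":9,"ty":0,"tz":0,"spin":0,"claw":0}]'; python3 -m crank '[{"tx":1,"ty":0,"tz":0,"spin":0,"claw":0},{"tx":1,"ty":0,"tz":0,"spin":0,"claw":0}]'
```

```text
clock: 35.95
tcp_pos: [0.4387, 0.2742, 0.069]
eef_rot: [-1.079, 1.285, 1.079]
wrist_force: [1.5, 1.0, 3.4]
finger_gap: -0.003
clock: 36.15
tcp_pos: [0.4387, 0.2742, 0.0681]
eef_rot: [-1.079, 1.285, 1.079]
wrist_force: [3.1, 1.8, 5.9]
finger_gap: -0.002
```

```bash
python3 -m crank '[{"tx":1,"ty":0,"tz":0,"spin":0,"claw":0},{"tx":1,"ty":0,"tz":0,"spin":0,"claw":0}]'; python3 -m crank '[{"tx":1,"ty":0,"tz":0,"spin":0,"claw":0},{"tx":1,"ty":0,"tz":0,"spin":0,"claw":0}]'
```

```text
clock: 36.35
tcp_pos: [0.4388, 0.2742, 0.0679]
eef_rot: [-1.08, 1.285, 1.079]
wrist_force: [-0.7, -1.0, 14.5]
finger_gap: 0.001
clock: 36.55
tcp_pos: [0.4388, 0.2743, 0.0677]
eef_rot: [-1.08, 1.285, 1.078]
wrist_force: [-2.9, -1.4, 23.7]
finger_gap: 0.001
```

The yellow key hit its stop at TCP 67.8 mm with force well above 4 N. Releasing it and going over to green, high above red.

```bash
python3 -m crank '[{"tx":-10,"ty":0,"tz":0,"spin":0,"claw":0},{"tx":-40,"ty":0,"tz":0,"spin":0,"claw":0},{"tx":-60,"ty":0,"tz":0,"spin":0,"claw":0},{"tx":-60,"ty":0,"tz":0,"spin":0,"claw":0}]'; python3 plan.py 448 413.5 128 170
```

```text
clock: 36.95
tcp_pos: [0.4386, 0.274, 0.1275]
eef_rot: [-1.079, 1.284, 1.079]
wrist_force: [-0.0, 0.3, -0.0]
finger_gap: -0.001
at [438.6 274.  127.5] yaw 169.98 -> t [ -0.3  15.  139. ] spin -0.0 j7 2.12 F [-0.   0.3 -0. ] gap -0.1 clk 36.95
```

```bash
python3 -m crank '[{"tx":0,"ty":4,"tz":35,"spin":0,"claw":0},{"tx":0,"ty":8,"tz":75,"spin":0,"claw":0},{"tx":0,"ty":12,"tz":115,"spin":0,"claw":0},{"tx":0,"ty":15,"tz":139,"spin":0,"claw":0},{"tx":0,"ty":15,"tz":139,"spin":0,"claw":0},{"tx":0,"ty":15,"tz":139,"spin":0,"claw":0}]'
python3 - <<'E'
from m import *
from plan import plan
c=cam('wrist'); W=cloud(c); hsv=cv2.cvtColor(c['image'],cv2.COLOR_RGB2HSV)
for nm,lo,hi in(('y',(20,110,90),(36,255,255)),('g',(45,110,50),(90,255,255)),('r',(0,150,80),(6,255,255))):
    mm=seg(W,hsv,lo,hi,(0,0,512,384),(.03,.065)).astype(np.uint8); q,l2,st,_=cv2.connectedComponentsWithStats(mm)
    for j in range(1,q):
        if st[j,4]>150: print(nm,st[j],np.round(np.median(W[l2==j],0)*1000),rect(W[l2==j]))
plan(448,413.5,70,170)
E
```

```text
clock: 37.55
tcp_pos: [0.4464, 0.4122, 0.1239]
eef_rot: [-1.081, 1.29, 1.08]
wrist_force: [1.0, 0.1, -0.1]
finger_gap: 0.001
y [200   0  52  25 983] [438. 281.  57.] (array([438.6, 282.2]), array([13.4, 30.5]), 78.8)
g [ 228  191   44   43 1462] [447. 411.  57.] (array([448.4, 414.2]), array([35.1, 31.2]), 38.8)
r [ 215   92   48   49 1804] [442. 343.  57.] (array([442., 343.]), array([31.3, 31.5]), 39.9)
at [446.8 411.3 124.1] yaw 169.97 -> t [54.1 -0.9  2.6] spin -0.001 j7 1.93 F [ 0.7 -0.1 -0.6] gap 0.2 clk 37.6
```

```bash
python3 -m crank '[{"tx":25,"ty":0,"tz":1,"spin":0,"claw":0},{"tx":45,"ty":0,"tz":1,"spin":0,"claw":0},{"tx":50,"ty":0,"tz":1,"spin":0,"claw":0},{"tx":53,"ty":0,"tz":1,"spin":0,"claw":0},{"tx":55,"ty":0,"tz":1,"spin":0,"claw":0},{"tx":55,"ty":0,"tz":1,"spin":0,"claw":0}]'; python3 -m crank '[{"tx":1.5,"ty":0,"tz":0,"spin":0,"claw":0},{"tx":1.5,"ty":0,"tz":0,"spin":0,"claw":0}]'; python3 -m crank '[{"tx":1.5,"ty":0,"tz":0,"spin":0,"claw":0},{"tx":1.5,"ty":0,"tz":0,"spin":0,"claw":0}]'
```

```text
clock: 38.2
tcp_pos: [0.448, 0.4137, 0.0712]
eef_rot: [-1.079, 1.286, 1.079]
wrist_force: [0.0, -2.6, 1.5]
finger_gap: 0.001
clock: 38.4
tcp_pos: [0.4481, 0.4142, 0.0696]
eef_rot: [-1.079, 1.285, 1.079]
wrist_force: [1.7, -1.4, 3.0]
finger_gap: -0.0
clock: 38.6
tcp_pos: [0.4481, 0.4142, 0.0681]
eef_rot: [-1.079, 1.286, 1.079]
wrist_force: [0.1, -3.4, 5.5]
finger_gap: -0.001
```

```bash
python3 -m crank '[{"tx":1.5,"ty":0,"tz":0,"spin":0,"claw":0},{"tx":1.5,"ty":0,"tz":0,"spin":0,"claw":0},{"tx":2,"ty":0,"tz":0,"spin":0,"claw":0},{"tx":2,"ty":0,"tz":0,"spin":0,"claw":0}]'; python3 -m crank '[{"tx":-10,"ty":0,"tz":0,"spin":0,"claw":0},{"tx":-50,"ty":0,"tz":0,"spin":0,"claw":0},{"tx":-100,"ty":0,"tz":0,"spin":0,"claw":0},{"tx":-150,"ty":0,"tz":0,"spin":0,"claw":0},{"tx":-150,"ty":0,"tz":0,"spin":0,"claw":0},{"tx":-150,"ty":0,"tz":0,"spin":0,"claw":0}]'
python3 tr.py
python3 - <<'E'
from m import *
t=load('top'); W=cloud(t)
B=(abs(W[...,1]-.124)<.06)&(abs(W[...,0]-.577)<.1)
for lo,hi in((.03,.05),(.07,.09)):
    m=B&(W[...,2]>lo)&(W[...,2]<hi); print('scraper',m.sum(),rect(W[m]) if m.sum()>5 else '')
save(t,'pics/end.png',s=1.5)
E
```

```text
clock: 39.0
tcp_pos: [0.4482, 0.4143, 0.0678]
eef_rot: [-1.08, 1.285, 1.078]
wrist_force: [-3.3, -6.9, 20.7]
finger_gap: 0.005
clock: 39.6
tcp_pos: [0.4477, 0.415, 0.2168]
eef_rot: [-1.079, 1.283, 1.08]
wrist_force: [0.3, -0.2, 0.5]
finger_gap: 0.001
tray [406, 148, 24, 17, 310] xs,ys,z 2/50/98: [[35.0, 54.0, 74.0], [-225.0, -197.0, -169.0], [14.0, 19.0, 23.0]] [93. 56. 42.]
tray [417, 180, 23, 23, 407] xs,ys,z 2/50/98: [[-73.0, -46.0, -18.0], [-230.0, -202.0, -175.0], [14.0, 19.0, 24.0]] [145. 108.  64.]
tray [405, 185, 11, 24, 166] xs,ys,z 2/50/98: [[-82.0, -52.0, -24.0], [-156.0, -147.0, -140.0], [17.0, 33.0, 37.0]] [107.  94.  69.]
plate z max pct [0.06026323 0.06499197]
scraper 445 (array([575.4, 124. ]), array([ 39.1, 149.6]), 89.8)
scraper 389 (array([575.2, 123.2]), array([88.5, 25.4]), 0.1)
```

View pics/end.png

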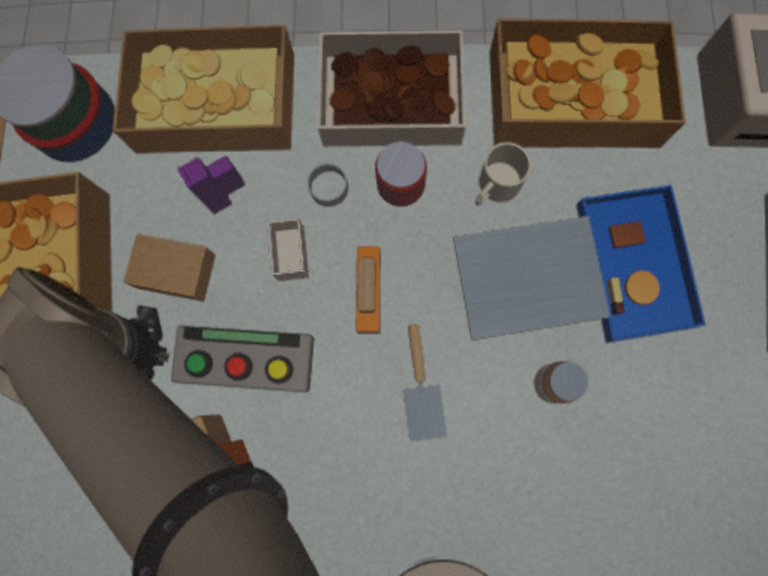

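The final top view shows the plate empty at (530,277) and the slab, finger and round in the tray at (628,234), (617,293) and (643,288). The scraper stands at (368,290), all three keys are up, and the bystanders haven't moved. The arm is clear, so I'm handing in.

```bash
python3 -c "
from rig import *; s=sense(); print(s['clock'],s['wrist_force']); print(sign_off())"
```

```text
39.65 [-0.56760137 -0.11441379 -0.42345509]
the job is handed in; nothing more can be done
None
```

The job is handed in at about 39.7 s: all three biscuits are in the blue tray, the scraper stands released on its rubber edge, and the scale has been zeroed yellow then green.

**What I did**
- **Taking the scraper:** I lifted the small orange one out of the caddy, tipped it over its lower edge onto its rubber and let go. Then I took it by the wooden grip.
- **Wiping:** The first wipe put all three biscuits in the tray, but the slab was left leaning on the plate's edge. I stood the scraper down, took it again and made two more light passes until the slab lay flat.
- **Zeroing:** After standing the scraper down again and letting go, I pressed yellow to its stop and released it, then green. Red was never touched.

**Last checks**
- **Biscuits:** The plate is empty. The slab and the round lie flat; the finger is on its side, below the tray's rim and clear of the plate.
- **Scraper:** It stands with its block top at about 39 mm and its grip top at about 79 mm.
- **Keys:** Both stopped moving at TCP height 67.8 mm, with the force rising to about 21–24 N.
- **Other things:** The bystanders look unmoved in the last top picture, and the robot touches nothing.

**What went less well**
- **Tipping:** My first try slid the scraper along the worktop and reached about 55 N on the wrist before I eased off.
- **Second pass:** The blade rode up onto the upright slab at about 25 N, over the tray rather than the plate. On the plate itself I felt no more than about 2 N.

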